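Make up two door samples with lock cylinders, roses and a knob

TASK

Make up the two door samples lying on the bench. On the green one, lay the brass rose round the large lock hole, lower the brass cylinder tail first through rose and hole until its head sits flat on the rose, and stand the brass knob upright beside it, centred over the small bolt hole; on the brown wooden one fit the grey steel rose and then the grey steel cylinder through it in the same way. Leave the screwdriver and tape measure where they lie.

Things in the scene. Friction and masses are not known exactly. Their poses are not given: they have to be found in the camera images.
- green_door_sample: fixed green door offcut, flat top 56 mm above the bench, 100 (x) by 200 mm (y). Lock hole 33 mm and bolt hole 10 mm across, right through. Origin on the lock hole's axis at bench height; z up; y runs along the board to the bolt hole at x = 0, y = +95 mm; board spans y -55 to +145, x -50 to +50 mm
- brown_door_sample: fixed bare reddish-brown wooden door offcut, flat top 56 mm above the bench, 100 (x) by 124 mm (y). One lock hole 33 mm across right through its middle. Origin on the hole's axis at bench height; z up
- cylinder_stand: fixed pale wooden block (stand), 64 (x) by 156 (y) by 52 mm high, with two through holes 33 mm across at y = -42 and +42 mm, in which the two cylinders hang face up; which is in which hole varies. Origin in the middle of its underside, z up
- brass_rose: brass-coloured rose (cover ring): flat ring 54 mm outside diameter, 33 mm hole, 8 mm thick, lying flat on the bench. 0.05 kg. Origin in the middle of its underside, z up; its yaw does not matter.
- steel_rose: dark grey steel rose (cover ring): flat ring 54 mm outside diameter, 33 mm hole, 8 mm thick, lying flat on the bench. 0.05 kg. Origin in the middle of its underside, z up; its yaw does not matter.
- brass_cylinder: brass-coloured rim lock cylinder, face up: round head 40 mm across, 8 mm thick (straight sides for the lower 6 mm), below it a barrel 29 mm across, 34 mm long, and a flat tail down to 50 mm below the head. It hangs in the stand, the head on the stand's top. 0.12 kg. Grip the head, fingertips just above what it lies on. Origin on the axis at the head's underside, z up through the face; yaw does not matter
- steel_cylinder: dark grey steel rim lock cylinder, face up: round head 40 mm across, 8 mm thick (straight sides for the lower 6 mm), below it a barrel 29 mm across, 34 mm long, and a flat tail down to 50 mm below the head. It hangs in the stand, the head on the stand's top. 0.12 kg. Grip the head, fingertips just above what it lies on. Origin on the axis at the head's underside, z up through the face; yaw does not matter
- door_knob: brass door knob standing upright on its round foot: foot 66 mm in diameter and 16 mm high, neck 28 mm in diameter from 16 to 24 mm, ball 54 mm in diameter from 24 mm to the top at 67 mm, widest at about 45 mm; grip the ball. 0.24 kg. Origin in the middle of the underside, z up; its yaw does not matter
- screwdriver: bystander: screwdriver with yellow handle lying on the bench, 180 mm long, 25 mm thick, to be left alone. Origin at mid-length at bench level, its length along its y
- tape_measure: bystander: yellow and black tape measure standing on its edge, 36 x 72 x 59 mm, to be left alone. Origin in the middle of its underside
Not all that is in view belongs to the job. Several things have the shape of the brass_rose; the one meant has the colours described above.

How it is judged:
At the end, for the whole second after the job is handed in: Each rose flat on its board within 8 mm of the lock hole, the cylinder of its metal upright through it within 5 mm of the hole axis with its head down on the rose (brass on green, steel on brown); knob upright on the green board within 10 mm of the bolt hole each way; all released, at rest (horizontal distance between brass_cylinder and green_door_sample below 0.005 m and z of brass_cylinder in the frame of green_door_sample between 0.061 and 0.0665 m and angle between each of brass_cylinder, brass_rose, steel_cylinder, steel_rose, door_knob's own z axis and vertical below 0.08 rad and horizontal distance between brass_rose and green_door_sample below 0.008 m and z of brass_rose in the frame of green_door_sample between 0.054 and 0.0585 m and horizontal distance between steel_cylinder and brown_door_sample below 0.005 m and z of steel_cylinder in the frame of brown_door_sample between 0.061 and 0.0665 m and horizontal distance between steel_rose and brown_door_sample below 0.008 m and z of steel_rose in the frame of brown_door_sample between 0.054 and 0.0585 m and x of door_knob in the frame of green_door_sample between -0.01 and 0.01 m and y of door_knob in the frame of green_door_sample between 0.085 and 0.105 m and z of door_knob in the frame of green_door_sample between 0.054 and 0.059 m and linear speed of each of brass_cylinder, steel_cylinder, brass_rose, steel_rose, door_knob below 0.02 m/s); the robot touches nothing.
It fails at once if the yellow screwdriver was moved more than 20 mm (distance of screwdriver from where it was at the start of the episode above 0.02 m).
It fails at once if the tape measure was moved more than 20 mm (distance of tape_measure from where it was at the start of the episode above 0.02 m).
It also fails if it takes over 104 s, if anything falls off the work surface, if the arm or the gripper's body presses on something with over 40 N, if the wrist force passes 120 N, or if a joint passes its speed limit or range.

ROBOT

A 6-joint arm with a two-finger parallel gripper is mounted at the origin on a cart in front of the work surface, level with it; the furniture and walls round the work are solid. World frame = base frame: x ahead of the robot, y to its left, z up, the work surface at z = 0. Lengths are in m, angles in rad, forces in N, time in s.
With the tool pointing down it reaches from about 0.4 to 0.825 m from the base axis. Payload 7 kg.
Tool frame: the origin (TCP) lies midway between the tips of the shut fingers; the grasp point (between the pads) lies 19 mm behind it; z points along the fingers, x is the direction in which the jaws open and shut, and the axes are right-handed (so a half turn about z gives the same grasp; the last joint's range is limited). The gripper opens to 88 mm and grips with 3 to 60 N. Pads are 19 mm wide; open, the fingers measure 130 mm over their backs; the gripper's body (78 mm by 193 mm) begins 47 mm behind the grasp point.
Start: joints at [1.412, 0.359, 0.012, 0, -1.224, -0.288], TCP at [0.292, 0.609, 0.227] pointing down, gripper open.
Joint ranges: [-3.07, 3.07], [-1.43, 2.12], [-1.02, 1.25], [-3.03, 1.67], [-3.05, -0], [-3.03, 3.03]. Speed limits (rad/s): [2.39, 2.39, 3.01, 3.14, 3.14, 3.14].

INTERFACE

Orientations are given as [roll, pitch, yaw] about the fixed x, y, z axes, in that order (R = Rz(yaw) Ry(pitch) Rx(roll)).
In Python, from station import arm, grab_frame, camera_params gives the robot as it stands.
- The arm moves only by the shell command python3 -m handwheel 'ROWS' [FORCE]. ROWS is JSON, a list that holds one entry, the list of rows, each a list of 5 numbers: the finger opening in m, from 0 to 0.0876, then the shift along the tool's x, y, z in m, then the turn about the tool's z in degrees. A call has 1 to 20 rows; each row is the pose to reach, as a shift and turn from the pose measured when the call began, along the tool's axes at that moment; what a row does not reach only later rows make up. A row lasts 1/12 s, in which the tool goes at most 41.7 mm and 7.16 degrees, less where a joint would pass 70% of its speed; a pose out of reach is approached as far as the arm can. A call with a gripper value outside its range is refused whole. The fingers move at their own pace and stop on an object; FORCE is the grip in N (left out, the last holds). Time passes only in rows, so rows that repeat a pose let the fingers close. It gives the time, the measured TCP pose, the force and the opening at its end, in the units of the state.
- arm.get_state(): the state, without advancing time (a new reading comes with each control period).
- grab_frame(name): name is "scene" or "top" or "wrist"; returns the picture (384x512x3 uint8, blue, green, red); there is no depth.
- camera_params(name): a dict with "intrinsics" (3x3 intrinsics, pixels), "k1" (the pictures are not rectified: a ray, as slopes to the right and down, at radius r is drawn at 1 + k1 r^2 times it, then the intrinsics apply), "R" (3x3) and "t" (3): a world point X has camera coordinates R X + t; the wrist camera has in their place "tool_from_camera" (4x4, takes a point from camera to tool coordinates, whose origin is the TCP and whose axes are the tool frame's). Camera axes: x right, y down, z forward; pixel columns grow to the right and rows downward; lengths in m; the calibration is good to about 2 mm. A picture is of the moment at which its call begins: read the wrist's pose just before it. camera_params takes no time and is no camera call.
- arm.job_done(): hands the job in, once; it reports no verdict.
The state is a dict: "t": time; "q": joint angles; "qd": joint speeds; "joint_efforts": joint torques, N m; "eef_pos": TCP position; "ee_rot": TCP orientation; "force": force on the tool from outside, world axes, zero at the start; "moment": the same for the moment, N m; "width": finger opening in m.
Only numpy, scipy, OpenCV 4.12 (cv2) and the standard library are available. Lean on these libraries where they do the work, as an engineer would, in place of code of your own. Each camera call takes 0.05 s, during which the arm holds its last target.

## Working session

There is one attempt and no reset: what is moved stays moved. The work goes in short steps, Python scripts to look and compute and a shell command to move; the robot and the scene stay as the last step left them, time stands still between calls to the robot, and variables do not carry over. Pictures are saved under pics/ and viewed, and the job is handed in when it is done.

```bash
ls; mkdir -p pics
python3 - <<'E'
from station import arm, grab_frame, camera_params
import cv2
print(arm.get_state())
for n in ["scene","top","wrist"]:
    cv2.imwrite(f"pics/{n}0.png",grab_frame(n)); print(n,camera_params(n))
E
```

```text
pics
{'t': 0.0, 'q': array([ 1.41212437e+00,  3.59373288e-01,  1.10548394e-02, -3.41969813e-04,
       -1.22409949e+00, -2.88117994e-01]), 'qd': array([-0.00026431, -0.00103282,  0.00055591,  0.00014371,  0.00171035,
        0.0014613 ]), 'joint_efforts': array([ 2.76781182e-03, -5.82729328e+01,  2.93051898e+01,  6.99731380e+00,
        6.89771390e-03, -1.54028357e-04]), 'eef_pos': array([0.29145361, 0.60828937, 0.22563121]), 'ee_rot': array([-3.14144005e+00, -1.64612240e-03, -2.01770286e+00]), 'force': array([ 0.00424515, -0.39060906, -0.6778039 ]), 'moment': array([-0.01684971,  0.00547365,  0.0482946 ]), 'width': 0.08749266812220849}
scene {'intrinsics': array([[417.44428926,   0.        , 252.35027115],
       [  0.        , 417.44428926, 196.68446978],
       [  0.        ,   0.        ,   1.        ]]), 'k1': -0.08756911087824602, 'R': array([[ 0.44513354, -0.89533521, -0.01519881],
       [-0.6558839 , -0.31443604, -0.68625526],
       [ 0.60964944,  0.31544389, -0.72720198]]), 't': array([-0.18784363,  0.38825055,  0.89999346])}
top {'intrinsics': array([[448.60233269,   0.  
[... 220 characters left out ...]
802624, -0.02629589, -0.15202852],
       [ 0.15183866,  0.00908405, -0.98836355]]), 't': array([0.03119012, 0.53993423, 1.13024832])}
wrist {'intrinsics': array([[310.91732278,   0.        , 256.46536505],
       [  0.        , 310.91732278, 190.65541933],
       [  0.        ,   0.        ,   1.        ]]), 'k1': -0.05675890440409635, 'tool_from_camera': array([[ 9.99999889e-01,  2.95073694e-04,  3.66117989e-04,
        -5.86421862e-04],
       [-3.89266664e-04,  9.56256204e-01,  2.92530205e-01,
        -7.96483370e-02],
       [-2.63784630e-04, -2.92530315e-01,  9.56256213e-01,
        -1.57951833e-01],
       [ 0.00000000e+00,  0.00000000e+00,  0.00000000e+00,
         1.00000000e+00]])}
```

View pics/scene0.png

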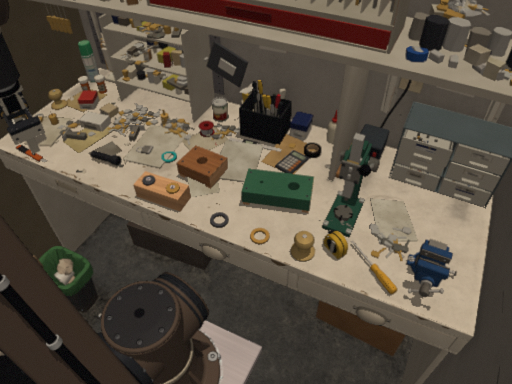

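View pics/top0.png

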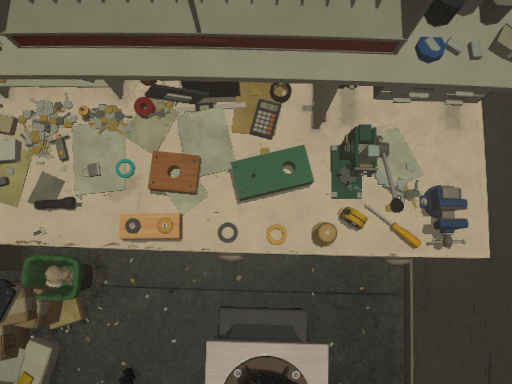

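View pics/wrist0.png

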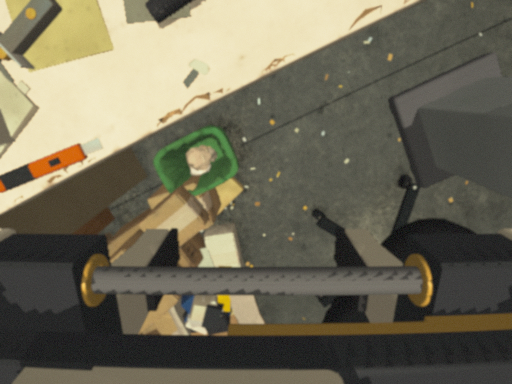

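The top view shows the brown board at (174,172), green board at (272,173) with its lock hole at (288,168), stand at (150,226), rings at (228,232) dark and (277,234) brass, a teal one at (125,168) and a red one at (145,107), knob (324,232), tape measure (353,217) and screwdriver (393,226).

```bash
cat > h.py <<'E'
import numpy as np, cv2
from station import arm, grab_frame, camera_params
from scipy.spatial.transform import Rotation as Ro
def und(p,c):
    K=c["intrinsics"]; D=np.array([c["k1"],0,0,0,0.])
    return cv2.undistortPoints(np.array(p,float).reshape(-1,1,2),K,D).reshape(-1,2)
def cam(name,st=None):
    c=camera_params(name)
    if name=="wrist":
        T=np.eye(4); T[:3,:3]=Ro.from_euler('xyz',st['ee_rot']).as_matrix(); T[:3,3]=st['eef_pos']
        M=np.linalg.inv(T@c["tool_from_camera"]); c["R"]=M[:3,:3]; c["t"]=M[:3,3]
    return c
def p2w(p,z,c):
    n=und(p,c); d=np.c_[n,np.ones(len(n))]@c["R"]; o=-c["R"].T@c["t"]
    s=(z-o[2])/d[:,2]; return o+d*s[:,None]
def w2p(X,c):
    r,_=cv2.Rodrigues(c["R"]); return cv2.projectPoints(np.array(X,float).reshape(-1,1,3),r,c["t"],c["intrinsics"],np.array([c["k1"],0,0,0,0.]))[0].reshape(-1,2)
E
python3 - <<'E'
import cv2
im=cv2.imread("pics/top0.png")
cv2.imwrite("pics/topA.png",cv2.resize(im[135:255,110:270],None,fx=5,fy=5,interpolation=cv2.INTER_CUBIC))
cv2.imwrite("pics/topB.png",cv2.resize(im[135:255,220:380],None,fx=5,fy=5,interpolation=cv2.INTER_CUBIC))
E
```

```text
(no output)
```

View pics/topA.png

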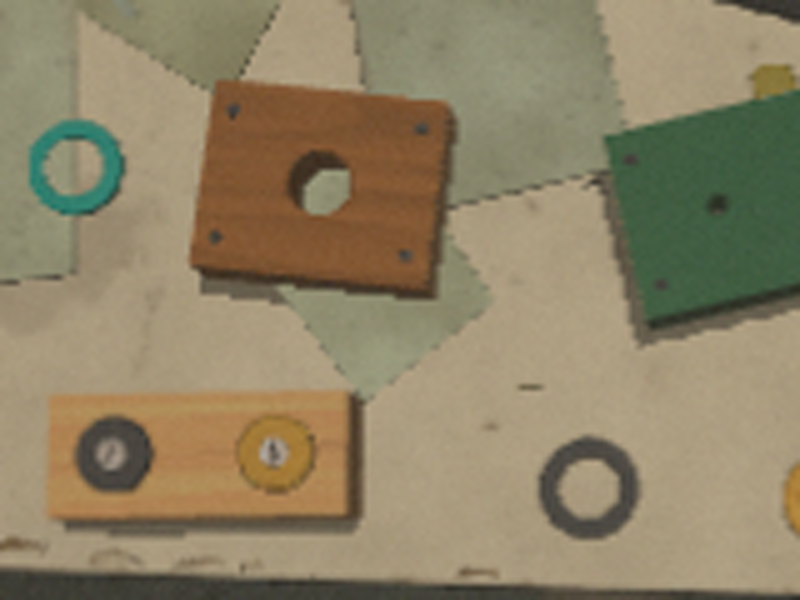

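View pics/topB.png

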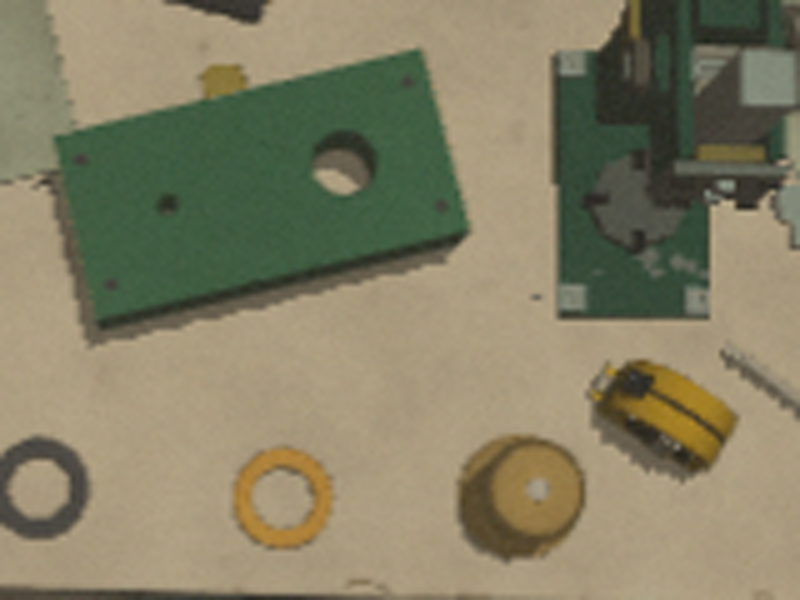

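The crops confirm: of the ring-shaped things — A(77,167) teal, A(589,488) dark grey, B(283,498) brass, plus a red tape roll and a black one in the back — the brass-coloured one is B(283,498) and the dark steel one is A(589,488). The cylinders are at A(114,455) steel and A(276,454) brass.

Run:
```python
from h import *
c=cam("top")
A=(110,135);B=(220,135)
P={"steelcyl":(A,114,455,.060),"brasscyl":(A,276,454,.060),"steelrose":(A,589,488,.008),"brassrose":(B,283,498,.008),
"brownhole":(A,320,183,.056),"greenlock":(B,344,163,.056),"bolt":(B,168,205,.056),"knobtop":(B,538,490,.067),"knobfoot":(B,518,500,.016),
"brc1":(A,216,82,.056),"brc2":(A,449,103,.056),"brc3":(A,434,290,.056),"brc4":(A,193,264,.056),
"g1":(B,56,136,.056),"g2":(B,418,50,.056),"g3":(B,467,233,.056),"g4":(B,98,318,.056),
"s1":(A,48,396,.052),"s2":(A,349,392,.052),"s3":(A,349,517,.052),"s4":(A,48,516,.052),"tapeTL":(B,592,395,.0),"tapeR":(B,737,415,.05),"tapeB":(B,685,478,0),"tapeT":(B,640,360,.059),"scr":(B,725,350,.01)}
W={}
for k,(o,x,y,z) in P.items():
    W[k]=p2w([((x+.5)/5-.5+o[0],(y+.5)/5-.5+o[1])],z,c)[0]; print(k,W[k].round(4))
b=(W["brc1"]+W["brc2"]+W["brc3"]+W["brc4"])/4; print("brown ctr",b)
g=lambda a,b:np.linalg.norm(W[a]-W[b])
print(g("brc1","brc2"),g("brc1","brc4"),g("g1","g2"),g("g1","g4"),g("greenlock","bolt"),g("steelcyl","brasscyl"),g("s1","s2"))
u=(W["g1"]+W["g4"]-W["g2"]-W["g3"]);u/=np.linalg.norm(u);gc=(W["g1"]+W["g4"]+W["g2"]+W["g3"])/4
print("green lock from corners",gc-.045*u,"bolt",gc+.05*u,u)
```

```text
steelcyl [0.4367 0.3518 0.06  ]
brasscyl [0.4397 0.2682 0.06  ]
steelrose [0.4301 0.111  0.008 ]
brassrose [ 0.4283 -0.0185  0.008 ]
brownhole [0.5818 0.2539 0.056 ]
greenlock [ 0.6001 -0.0446  0.056 ]
bolt [0.5755 0.0463 0.056 ]
knobtop [ 0.4323 -0.1445  0.067 ]
knobfoot [ 0.4299 -0.142   0.016 ]
brc1 [0.6345 0.3121 0.056 ]
brc2 [0.6261 0.1885 0.056 ]
brc3 [0.527  0.1917 0.056 ]
brc4 [0.5373 0.318  0.056 ]
g1 [0.6105 0.1056 0.056 ]
g2 [ 0.6617 -0.0826  0.056 ]
g3 [ 0.5649 -0.1089  0.056 ]
g4 [0.5154 0.0807 0.056 ]
s1 [0.4667 0.3908 0.052 ]
s2 [0.4733 0.2337 0.052 ]
s3 [0.4092 0.2305 0.052 ]
s4 [0.4048 0.3865 0.052 ]
tapeTL [ 0.4882 -0.1841  0.    ]
tapeR [ 0.4744 -0.2502  0.05  ]
tapeB [ 0.4448 -0.2342  0.    ]
tapeT [ 0.5006 -0.198   0.059 ]
scr [ 0.5132 -0.254   0.01  ]
brown ctr [0.58121642 0.25256594 0.056     ]
0.12389846100150051 0.09735230837686566 0.19507574443290207 0.09831479071153107 0.0941774349709119 0.0836898060754972 0.15718358785460182
green lock from corners [ 0.5997102  -0.04478361  0.056     ] bolt [0.57525538 0.04701488 0.056     ] [-0.25741915  0.96629984  0.        ]
```

All measurements fit the given sizes within 2–3 mm. I'll move to a hover between the stand and the brown board, jaws along world x, for a closer look.

```bash
python3 -m handwheel '[[[0.087,0.02,-0.03,0,7],[0.087,0.215,-0.334,0.01,64.4],[0.087,0.215,-0.334,0.01,64.4],[0.087,0.215,-0.334,0.01,64.4],[0.087,0.215,-0.334,0.01,64.4],[0.087,0.215,-0.334,0.01,64.4],[0.087,0.215,-0.334,0.01,64.4],[0.087,0.215,-0.334,0.01,64.4],[0.087,0.215,-0.334,0.01,64.4],[0.087,0.215,-0.334,0.01,64.4],[0.087,0.215,-0.334,0.01,64.4],[0.087,0.215,-0.334,0.01,64.4],[0.087,0.215,-0.334,0.01,64.4],[0.087,0.215,-0.334,0.01,64.4]]]' 20
python3 - <<'E'
from h import *
s=arm.get_state(); np.save("pics/w1.npy",np.r_[s['eef_pos'],s['ee_rot']]); print(s['eef_pos'],s['ee_rot'],s['q'],s['qd'])
cv2.imwrite("pics/w1.png",grab_frame("wrist"))
E
```

```text
t: 1.32
eef_pos: [0.4995, 0.2708, 0.2161]
ee_rot: [-3.14, -0.001, -3.141]
force: [-0.5, 0.0, 0.7]
width: 0.0868
[0.49947349 0.27083845 0.21609418] [-3.14042218e+00 -5.15413248e-04 -3.14069590e+00] [ 8.41486333e-01  1.91902040e-01 -2.42935978e-01  4.37193089e-04
 -1.13717418e+00 -8.40773207e-01] [ 0.01071663 -0.00016118 -0.00129575 -0.0001421  -0.00018601  0.00227471]
```

View pics/w1.png

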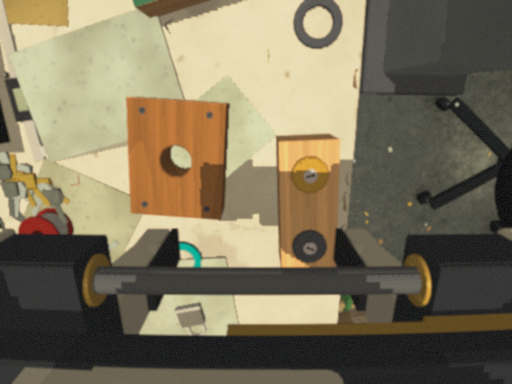

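Wrist view: brown hole at about (177,160), brass head (311,174), steel head (309,246), steel rose (318,22). I'll measure these more precisely.

```bash
cat >> h.py <<'E'
def fitc(im,x,y,w,mask,close=0,minA=60):
    """largest blob of boolean mask near x,y -> minEnclosing ellipse of hull"""
    x0,y0=max(x-w,0),max(y-w,0)
    m=mask[y0:y+w,x0:x+w].astype(np.uint8)*255
    if close: m=cv2.morphologyEx(m,cv2.MORPH_CLOSE,np.ones((close,close)))
    cs,_=cv2.findContours(m,cv2.RETR_EXTERNAL,cv2.CHAIN_APPROX_NONE)
    k=max(cs,key=cv2.contourArea); h=cv2.convexHull(k)
    e=cv2.fitEllipse(h); return (e[0][0]+x0,e[0][1]+y0),e[1]
E
python3 - <<'E'
from h import *
a=np.load("pics/w1.npy"); c=cam("wrist",{"eef_pos":a[:3],"ee_rot":a[3:]})
im=cv2.imread("pics/w1.png"); h=cv2.cvtColor(im,cv2.COLOR_BGR2HSV)
for (x,y) in [(155,130),(186,158),(172,146),(165,160),(311,165),(290,165),(330,190),(309,235),(300,22),(318,22),(340,80)]: print((x,y),h[y,x])
cv2.imwrite("pics/w1z.png",cv2.resize(im[130:280,110:350],None,fx=3.3,fy=3.3,interpolation=cv2.INTER_CUBIC))
E
```

```text
(155, 130) [ 15 175 189]
(186, 158) [ 29  58 202]
(172, 146) [ 19  83 157]
(165, 160) [ 16 156  75]
(311, 165) [ 20 182 223]
(290, 165) [ 17 137 235]
(330, 190) [ 15 139 143]
(309, 235) [40 27 56]
(300, 22) [25 17 91]
(318, 22) [ 23  61 230]
(340, 80) [ 23  58 232]
```

View pics/w1z.png

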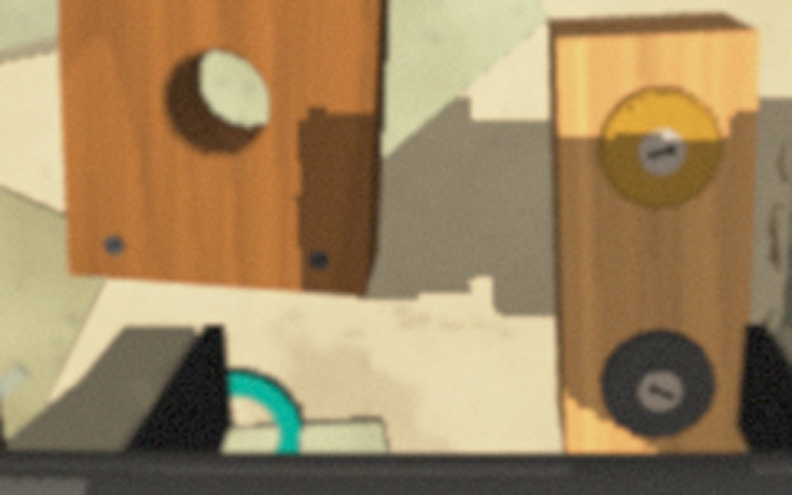

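Run:
```python
from h import *
a=np.load("pics/w1.npy"); c=cam("wrist",{"eef_pos":a[:3],"ee_rot":a[3:]})
im=cv2.imread("pics/w1.png"); h=cv2.cvtColor(im,cv2.COLOR_BGR2HSV)
z=lambda X,Y:((X+.5)/3.3-.5+110,(Y+.5)/3.3-.5+130)
for n,p,hh in [("brown",z(218,99.5),.056),("brass",z(660.5,147.5),.058),("steel",z(658,383),.058)]: print(n,p2w([p],hh,c)[0])
L=p2w([z(165,100),z(271,100),z(599,148),z(722,148)],.056,c); print("dia",L[0]-L[1],L[2]-L[3])
m=h[:,:,2]<150
e,d=fitc(im,318,24,30,m); print(e,d,p2w([e],.006,c)[0])
print((p2w([(e[0]-d[0]/2,e[1]),(e[0]+d[0]/2,e[1])],.008,c)))
print(w2p([.581,.253,.056],c))
```

```text
brown [0.58410232 0.25540937 0.056     ]
brass [0.4439732 0.2703874 0.058    ]
steel [0.44047806 0.353157   0.058     ]
dia [ 3.37579473e-02 -5.85198529e-05  0.00000000e+00] [3.94593899e-02 9.11605624e-05 0.00000000e+00]
(317.5989475250244, 21.733360290527344) (48.09526062011719, 53.478126525878906) [0.4340351  0.11332346 0.006     ]
[[0.46028223 0.11403254 0.008     ]
 [0.40837657 0.1133434  0.008     ]]
[[178.5070965 157.5184827]]
```

Wrist and top cameras agree up to a constant offset of about (+3,+2) mm. I use the mean for the first pick and will learn the offset from the grasp. Next is the steel rose at about (0.432, 0.112).

```bash
python3 -m handwheel '[[[0.08,0.0675,-0.1585,0.05,0],[0.08,0.0675,-0.1585,0.08,0],[0.08,0.0675,-0.1585,0.1,0],[0.08,0.0675,-0.1585,0.12,0],[0.08,0.0675,-0.1585,0.14,0],[0.08,0.0675,-0.1585,0.16,0],[0.08,0.0675,-0.1585,0.18,0],[0.08,0.0675,-0.1585,0.195,0],[0.08,0.0675,-0.1585,0.205,0],[0.08,0.0675,-0.1585,0.21,0],[0.08,0.0675,-0.1585,0.213,0],[0.08,0.0675,-0.1585,0.213,0],[0.08,0.0675,-0.1585,0.213,0],[0.08,0.0675,-0.1585,0.213,0]]]' 20
python3 - <<'E'
from h import *
s=arm.get_state();print(s['eef_pos'],s['ee_rot'],s['force'])
cv2.imwrite("pics/w2.png",grab_frame("wrist"))
E
```

```text
t: 2.53
eef_pos: [0.4324, 0.1128, 0.004]
ee_rot: [-3.141, 0.001, -3.14]
force: [0.4, 0.1, 0.4]
width: 0.0799
[0.43239769 0.11275026 0.00400444] [-3.14126728e+00  5.83683433e-04 -3.13978795e+00] [0.4222964  0.10640516 0.41292158]
```

View pics/w2.png

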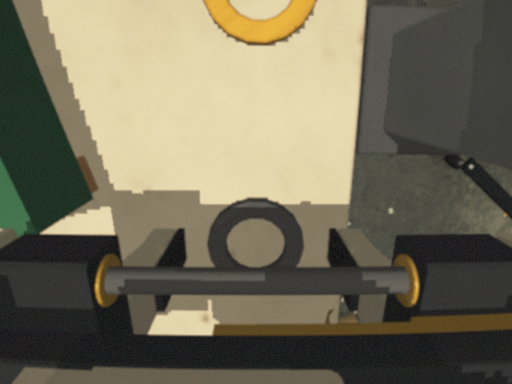

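The rose at (255,~241) sits between the fingers. Close and check the lateral offset in the picture.

```bash
python3 -m handwheel '[[[0.045,0,0,0.001,0],[0.045,0,0,0.001,0],[0.045,0,0,0.001,0],[0.045,0,0,0.001,0],[0.045,0,0,0.001,0],[0.045,0,0,0.001,0],[0.045,0,0,0.001,0],[0.045,0,0,0.001,0]]]' 20
python3 - <<'E'
from h import *
s=arm.get_state();print(s['eef_pos'],s['width'],s['force'])
im=grab_frame("wrist");cv2.imwrite("pics/w3.png",im)
c=cam("wrist",s)
g=cv2.cvtColor(im,cv2.COLOR_BGR2HSV)
cv2.imwrite("pics/w3z.png",cv2.resize(im[180:290,150:360],None,fx=3.7,fy=3.7))
th=np.linspace(0,2*np.pi,13)
for zz in (.008,): print(w2p([s['eef_pos']*[1,1,0]+[0.027*np.cos(t),.027*np.sin(t),zz] for t in th],c).round(1).tolist())
E
```

```text
t: 3.25
eef_pos: [0.4325, 0.1127, 0.0031]
ee_rot: [-3.141, 0.001, -3.14]
force: [-0.4, -0.3, 2.9]
width: 0.0531
[0.43247524 0.11270836 0.0030978 ] 0.0531214380547853 [-0.35084221 -0.34295738  2.92055595]
[[207.9, 246.8], [215.4, 268.5], [233.4, 283.8], [257.1, 289.3], [280.8, 283.9], [298.9, 268.7], [306.6, 247.1], [301.1, 224.3], [283.1, 206.8], [257.4, 200.2], [231.6, 206.7], [213.5, 224.1], [207.9, 246.8]]
```

View pics/w3z.png

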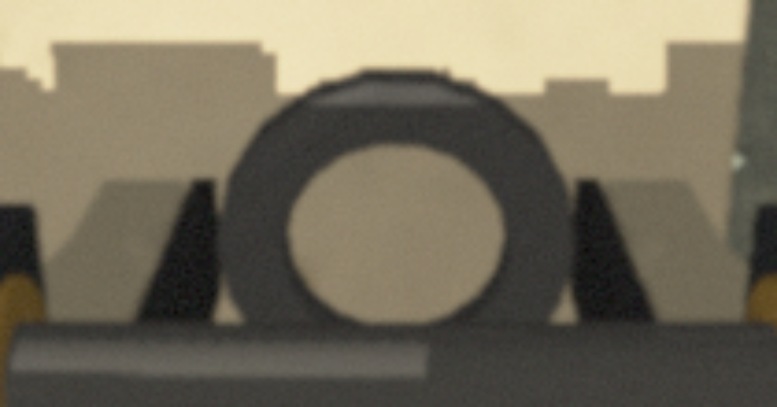

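Run:
```python
from h import *
s=arm.get_state();c=cam("wrist",s);e=s['eef_pos']
for r,zz in((.027,.0),(.027,.008),(.0165,.008),(.0165,0)):
  print(r,zz,w2p([[e[0],e[1]-r,zz],[e[0]-r,e[1],zz],[e[0]+r,e[1],zz]],c).round(1).tolist())
z=lambda X,Y:((X+.5)/3.7-.5+150,(Y+.5)/3.7-.5+180)
print(p2w([z(396,142),z(288,232),z(505,232),z(390,105)],.008,c)-e, p2w([z(390,70)],0,c)-e)
```

```text
0.027 0.0 [[257.3, 195.5], [304.5, 240.6], [209.9, 240.3]]
0.027 0.008 [[257.4, 200.2], [306.6, 247.1], [207.9, 246.8]]
0.0165 0.008 [[257.3, 219.0], [287.4, 247.1], [227.0, 246.9]]
0.0165 0 [[257.3, 213.5], [286.1, 240.6], [228.3, 240.4]]
[[ 0.00034614 -0.01705732  0.00490537]
 [ 0.01618116 -0.00278075  0.00490537]
 [-0.01569748 -0.0028653   0.00490537]
 [ 0.00120846 -0.02268843  0.00490537]] [[ 0.0012547  -0.0252411  -0.00309463]]
```

Grasp is good (width 53 mm, rose within about 1 mm of the TCP). Bring it to the brown hole and take a look just above it.

```bash
python3 -m handwheel '[[[0.045,0,0,-0.03,0],[0.045,0,0,-0.07,0],[0.045,-0.03,0.02,-0.1,0],[0.045,-0.1507,0.1423,-0.1,0],[0.045,-0.1507,0.1423,-0.1,0],[0.045,-0.1507,0.1423,-0.1,0],[0.045,-0.1507,0.1423,-0.1,0],[0.045,-0.1507,0.1423,-0.1,0],[0.045,-0.1507,0.1423,-0.08,0],[0.045,-0.1507,0.1423,-0.068,0],[0.045,-0.1507,0.1423,-0.062,0],[0.045,-0.1507,0.1423,-0.062,0],[0.045,-0.1507,0.1423,-0.062,0]]]' 25
python3 - <<'E'
from h import *
s=arm.get_state();print(s['eef_pos'],s['width'],s['force'])
im=grab_frame("wrist")
cv2.imwrite("pics/w4z.png",cv2.resize(im[150:300,130:380],None,fx=3.2,fy=3.2))
E
```

```text
t: 4.38
eef_pos: [0.5825, 0.2547, 0.0651]
ee_rot: [-3.141, 0.0, -3.14]
force: [-0.2, 0.2, 0.4]
width: 0.053
[0.58248145 0.2546812  0.06505104] 0.05302802385190352 [-0.17582408  0.22371476  0.38466884]
```

View pics/w4z.png

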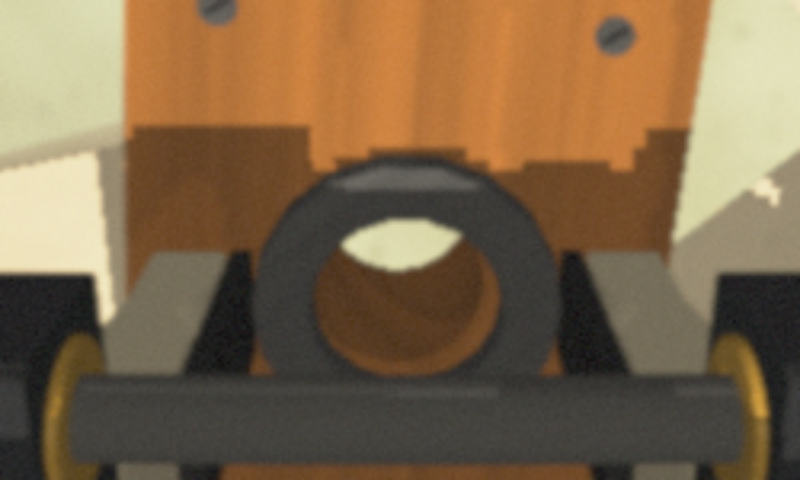

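Looking through the rose, the board's rim shows slightly more on the right and bottom: shift about 1.2 mm toward +x. Lower and release, then rise for a look.

```bash
python3 -m handwheel '[[[0.045,-0.0012,0.0006,0.003,0],[0.045,-0.0012,0.0006,0.0055,0],[0.045,-0.0012,0.0006,0.0055,0],[0.045,-0.0012,0.0006,0.0055,0],[0.075,-0.0012,0.0006,0.0055,0],[0.075,-0.0012,0.0006,0.0055,0],[0.075,-0.0012,0.0006,0.0055,0],[0.075,-0.0012,0.0006,-0.01,0],[0.08,-0.0012,-0.03,-0.04,0],[0.08,0.04,-0.03,-0.08,0],[0.08,0.07,-0.02,-0.1,0],[0.08,0.07,-0.02,-0.1,0],[0.08,0.07,-0.02,-0.1,0]]]' 25
python3 - <<'E'
from h import *
s=arm.get_state();print(s['eef_pos'],s['width'],s['force']); np.save("pics/w5.npy",np.r_[s['eef_pos'],s['ee_rot']])
im=grab_frame("wrist"); cv2.imwrite("pics/w5.png",im)
cv2.imwrite("pics/w5z.png",cv2.resize(im[80:240,60:360],None,fx=2.6,fy=2.6,interpolation=cv2.INTER_CUBIC))
E
```

```text
t: 5.52
eef_pos: [0.5123, 0.236, 0.169]
ee_rot: [3.138, 0.005, -3.138]
force: [1.0, -0.2, 0.1]
width: 0.0801
[0.51230696 0.23602369 0.16904305] 0.08007018223110036 [ 1.01882735 -0.1535229   0.06356632]
```

View pics/w5z.png

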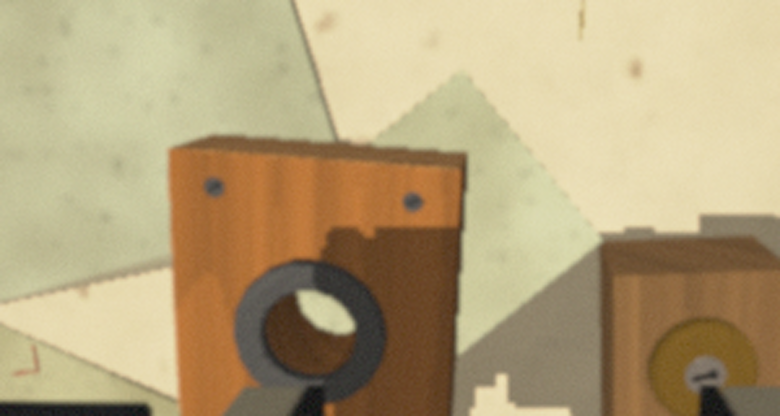

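The rose lies concentric on the brown hole with no board crescent visible. Next is the steel cylinder at about (0.439, 0.3535).

```bash
python3 -m handwheel '[[[0.065,0.03,0.03,0,0],[0.065,0.05,0.06,0,0],[0.065,0.0733,0.1,0.02,0],[0.065,0.0733,0.1175,0.05,0],[0.065,0.0733,0.1175,0.08,0],[0.065,0.0733,0.1175,0.098,0],[0.065,0.0733,0.1175,0.098,0],[0.065,0.0733,0.1175,0.098,0],[0.065,0.0733,0.1175,0.098,0],[0.065,0.0733,0.1175,0.098,0]]]' 25
python3 - <<'E'
from h import *
s=arm.get_state();print(s['eef_pos'],s['width'],s['ee_rot'])
im=grab_frame("wrist")
cv2.imwrite("pics/w6z.png",cv2.resize(im[150:300,130:380],None,fx=3.2,fy=3.2))
c=cam("wrist",s);e=s['eef_pos']
print(((w2p([[e[0],e[1]-.02,.058],[e[0]-.02,e[1],.058],[e[0]+.02,e[1],.058]],c)-[130,150])*3.2).round(1).tolist())
E
```

```text
t: 6.4
eef_pos: [0.4404, 0.3537, 0.0706]
ee_rot: [3.138, 0.005, -3.139]
force: [-0.1, 0.2, 0.7]
width: 0.0653
[0.44044483 0.35374688 0.07058012] 0.06527426630364731 [ 3.1378523   0.0050277  -3.13860794]
[[407.8, 166.1], [514.0, 267.4], [300.6, 266.3]]
```

View pics/w6z.png

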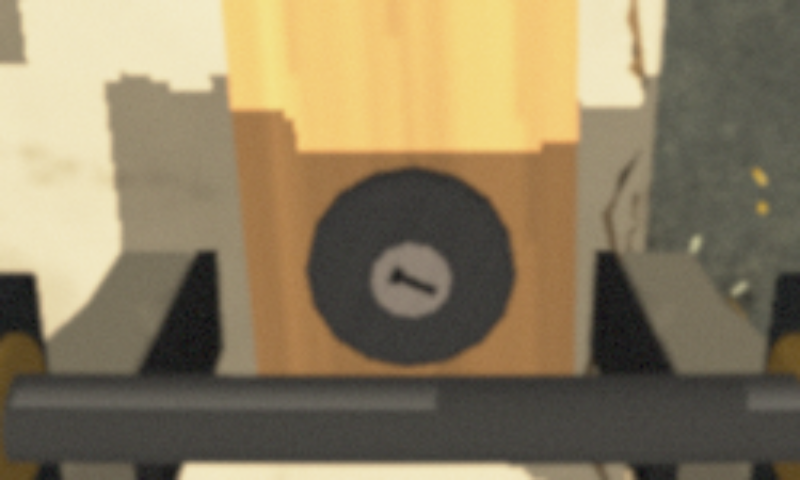

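The head is centred within 1 mm, at zoom (411,267). Descend and grip.

```bash
python3 -m handwheel '[[[0.065,0.0005,0,0.01,0],[0.065,0.0005,0,0.0165,0],[0.065,0.0005,0,0.0165,0],[0.065,0.0005,0,0.0165,0],[0.065,0.0005,0,0.0165,0],[0.032,0.0005,0,0.0165,0],[0.032,0.0005,0,0.0165,0],[0.032,0.0005,0,0.0165,0],[0.032,0.0005,0,0.0165,0],[0.032,0.0005,0,0.0165,0],[0.032,0.0005,0,0.0165,0]]]' 40
python3 - <<'E'
from h import *
s=arm.get_state();print(s['eef_pos'],s['width'],s['ee_rot'],s['force'])
im=grab_frame("wrist")
cv2.imwrite("pics/w7z.png",cv2.resize(im[150:300,130:380],None,fx=3.2,fy=3.2))
c=cam("wrist",s);e=s['eef_pos']
print(((w2p([[e[0],e[1]-.02,.058],[e[0]-.02,e[1],.058],[e[0]+.02,e[1],.058]],c)-[130,150])*3.2).round(1).tolist())
E
```

```text
t: 7.37
eef_pos: [0.4399, 0.3538, 0.0543]
ee_rot: [3.137, 0.005, -3.139]
force: [-0.7, -0.4, 0.7]
width: 0.0373
[0.43992384 0.35384421 0.05432412] 0.037288108810822215 [ 3.137326    0.00517414 -3.13872904] [-0.66362412 -0.39725057  0.72600597]
[[407.5, 198.6], [523.4, 307.8], [290.8, 306.5]]
```

View pics/w7z.png

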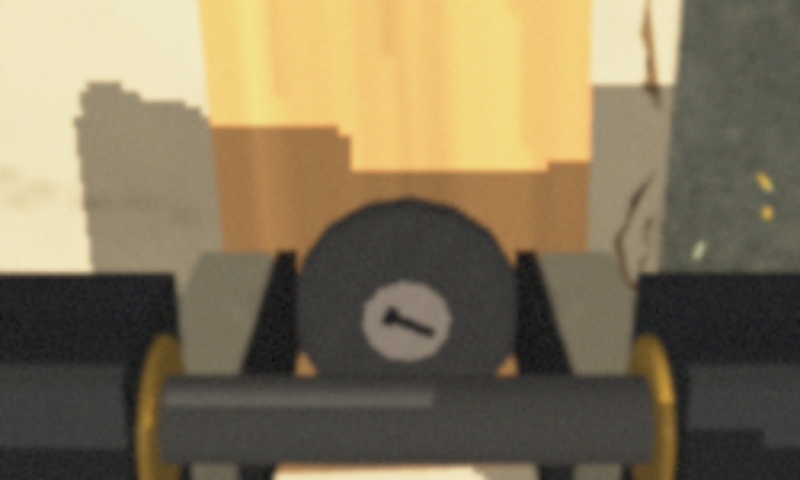

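Gripped (37 mm, centred). Lift clear and carry above the steel rose.

```bash
python3 -m handwheel '[[[0.032,0,0,-0.02,0],[0.032,0,0,-0.05,0],[0.032,0,0,-0.08,0],[0.032,-0.03,-0.02,-0.085,0],[0.032,-0.06,-0.04,-0.085,0],[0.032,-0.09,-0.06,-0.085,0],[0.032,-0.12,-0.08,-0.085,0],[0.032,-0.1438,-0.0985,-0.085,0],[0.032,-0.1438,-0.0985,-0.085,0],[0.032,-0.1438,-0.0985,-0.085,0],[0.032,-0.1438,-0.0985,-0.085,0],[0.032,-0.1438,-0.0985,-0.085,0]]]' 40
python3 - <<'E'
from h import *
s=arm.get_state();print(s['eef_pos'],s['width'],s['ee_rot'],s['force'])
im=grab_frame("wrist"); cv2.imwrite("pics/w8.png",im)
cv2.imwrite("pics/w8z.png",cv2.resize(im[120:300,120:390],None,fx=2.9,fy=2.9))
t=grab_frame("top"); cv2.imwrite("pics/t8.png",t);cv2.imwrite("pics/s8.png",grab_frame("scene"))
E
```

```text
t: 8.42
eef_pos: [0.5829, 0.2558, 0.1394]
ee_rot: [3.137, 0.005, -3.138]
force: [0.3, -0.5, -1.7]
width: 0.0371
[0.58285787 0.25575033 0.13938339] 0.037111082178533844 [ 3.13748954  0.00462004 -3.13819028] [ 0.27036745 -0.47740559 -1.65021412]
```

View pics/w8z.png

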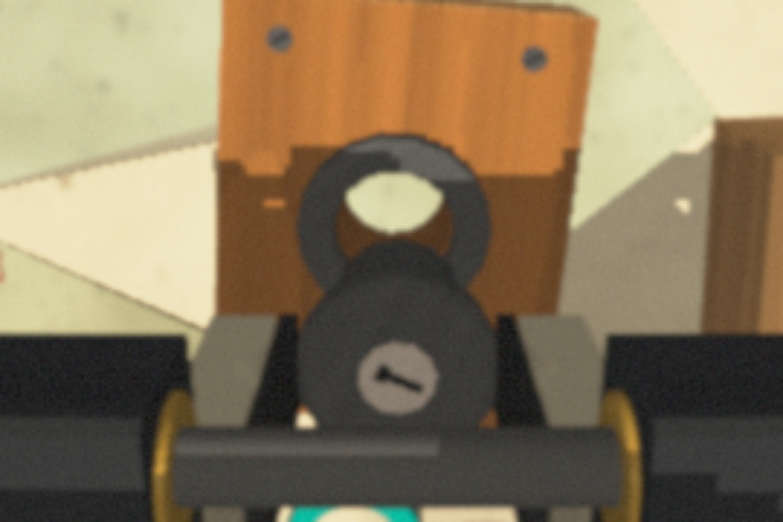

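View pics/s8.png

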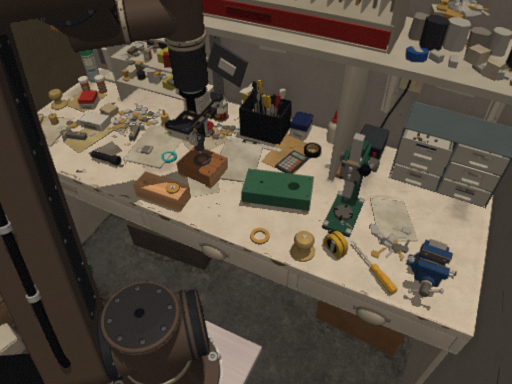

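```bash
python3 - <<'E'
from h import *
s=arm.get_state();c=cam("wrist",s);e=s['eef_pos']
f=lambda P:((w2p(P,c)-[120,120])*2.9+.95).round(1).tolist()
for ctr in ([.5829,.2558],[.5837,.2553]):
  x,y=ctr
  print("rose outer L,R,top; inner L,R,top", f([[x+.027,y,.064],[x-.027,y,.064],[x,y-.027,.064],[x+.0165,y,.064],[x-.0165,y,.064],[x,y-.0165,.064]]))
g=e[2]-.0023
print("head",f([[e[0]+.02,e[1],g+.006],[e[0]-.02,e[1],g+.006],[e[0],e[1]-.02,g+.006]]))
E
python3 - <<'E'
import cv2
im=cv2.imread("pics/w8.png");cv2.imwrite("pics/w8y.png",cv2.resize(im[155:255,210:310],None,fx=6,fy=6,interpolation=cv2.INTER_CUBIC))
E
```

```text
rose outer L,R,top; inner L,R,top [[301.2, 229.0], [498.6, 230.3], [400.5, 133.0], [339.6, 229.3], [460.3, 230.0], [400.3, 171.3]]
rose outer L,R,top; inner L,R,top [[298.3, 227.3], [495.8, 228.5], [397.5, 131.1], [336.6, 227.5], [457.4, 228.3], [397.3, 169.5]]
head [[293.4, 365.7], [504.3, 367.1], [399.4, 268.0]]
```

View pics/w8y.png

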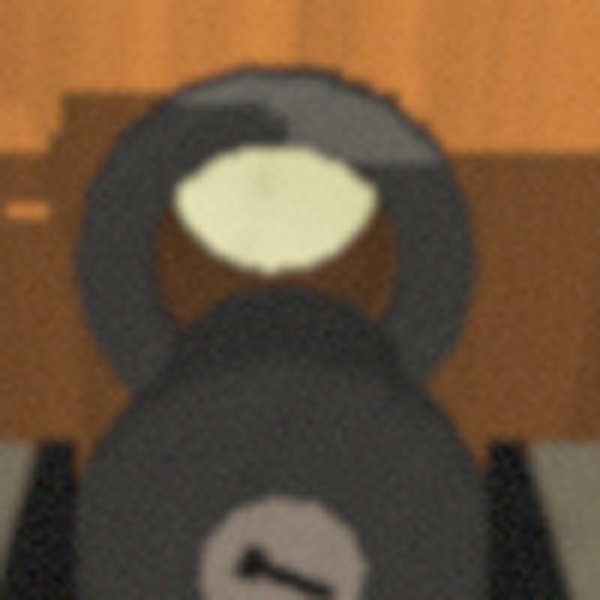

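Rose centre sits about 1.3 mm toward +x of the TCP, y is aligned, and rose and board hole are concentric (lens symmetric). Shift and lower in part, watching the force.

```bash
python3 -m handwheel '[[[0.032,-0.0011,-0.0004,0.01,0],[0.032,-0.0011,-0.0004,0.02,0],[0.032,-0.0011,-0.0004,0.028,0],[0.032,-0.0011,-0.0004,0.034,0],[0.032,-0.0011,-0.0004,0.038,0],[0.032,-0.0011,-0.0004,0.042,0],[0.032,-0.0011,-0.0004,0.046,0],[0.032,-0.0011,-0.0004,0.048,0],[0.032,-0.0011,-0.0004,0.048,0]]]' 40
python3 - <<'E'
from h import *
s=arm.get_state();print(s['force'],s['moment'],s['eef_pos'],s['width'])
E
```

```text
t: 9.32
eef_pos: [0.5841, 0.2558, 0.0913]
ee_rot: [3.138, 0.005, -3.137]
force: [-0.7, -1.3, -0.3]
width: 0.0371
[-0.6971034  -1.32408596 -0.34283074] [ 0.03468083 -0.02535071  0.00731115] [0.58412828 0.25583836 0.09132308] 0.03713666870128157
```

No resistance with the barrel in. Lower the rest (0.0245), release, and rise.

```bash
python3 -m handwheel '[[[0.032,0,0,0.008,0],[0.032,0,0,0.016,0],[0.032,0,0,0.022,0],[0.032,0,0,0.0247,0],[0.032,0,0,0.0247,0],[0.032,0,0,0.0247,0],[0.032,0,0,0.0247,0]]]' 40
python3 - <<'E'
from h import *
s=arm.get_state();print(s['force'],s['moment'],s['eef_pos'],s['width'])
E
```

```text
t: 9.9
eef_pos: [0.5842, 0.2559, 0.0664]
ee_rot: [3.138, 0.005, -3.137]
force: [-0.0, -0.0, -1.8]
width: 0.0372
[-0.02742836 -0.04921763 -1.81483611] [ 0.08407568 -0.06477549  0.0231626 ] [0.58422048 0.25593928 0.06641211] 0.03720651187281585
```

```bash
python3 -m handwheel '[[[0.065,0,0,0,0],[0.065,0,0,0,0],[0.065,0,0,0,0],[0.065,0,0,0,0],[0.065,0,0,-0.01,0],[0.065,0,0,-0.04,0],[0.065,0,-0.02,-0.07,0],[0.075,0.02,-0.06,-0.1,0],[0.075,0.02,-0.06,-0.1,0],[0.075,0.02,-0.06,-0.1,0]]]' 40
python3 - <<'E'
from h import *
s=arm.get_state();print(s['force'],s['ee_rot'],s['eef_pos'],s['width'])
im=grab_frame("wrist"); cv2.imwrite("pics/w9.png",im)
cv2.imwrite("pics/w9z.png",cv2.resize(im[100:260,110:380],None,fx=2.9,fy=2.9))
E
```

```text
t: 10.73
eef_pos: [0.5642, 0.1941, 0.1699]
ee_rot: [3.135, 0.009, -3.139]
force: [-0.6, 1.4, -0.6]
width: 0.0744
[-0.56988696  1.37945703 -0.6012284 ] [ 3.13473726  0.00887402 -3.13876859] [0.56423803 0.19412011 0.16994436] 0.07436660262092691
```

View pics/w9z.png

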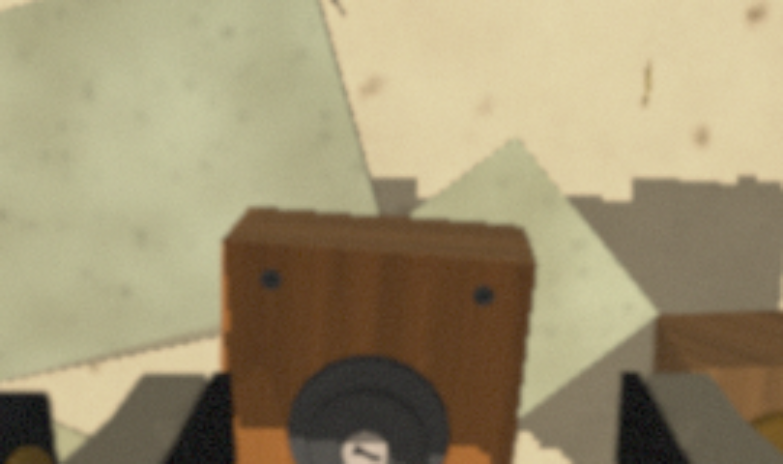

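The steel cylinder sits flat and concentric in its rose. Next is the brass rose; I'll work out the shift with the small tool tilt included.

```bash
cat >> h.py <<'E'
def go(x,y,z):
    s=arm.get_state(); R=Ro.from_euler('xyz',s['ee_rot']).as_matrix()
    print("shift",(R.T@(np.array([x,y,z])-s['eef_pos'])).round(4),"rot",s['ee_rot'].round(4),"pos",s['eef_pos'].round(4),"t",s['t'])
E
python3 - <<'E'
from h import *
go(.4307,-.0165,.0035);go(.4307,-.0165,.06)
E
```

```text
shift [ 0.1355 -0.2121  0.1625] rot [ 3.1354  0.0076 -3.1386] pos [0.5643 0.1949 0.1684] t 10.7833
shift [ 0.1351 -0.2117  0.106 ] rot [ 3.1354  0.0076 -3.1386] pos [0.5643 0.1949 0.1684] t 10.7833
```

```bash
python3 -m handwheel '[[[0.08,0.02,-0.03,0.0,0],[0.08,0.135,-0.212,0.03,0],[0.08,0.135,-0.212,0.05,0],[0.08,0.135,-0.212,0.06,0],[0.08,0.135,-0.212,0.08,0],[0.08,0.135,-0.212,0.1,0],[0.08,0.135,-0.212,0.12,0],[0.08,0.1355,-0.212,0.14,0],[0.08,0.1355,-0.212,0.15,0],[0.08,0.1355,-0.212,0.15,0],[0.08,0.1355,-0.212,0.15,0],[0.08,0.1355,-0.212,0.15,0],[0.08,0.1355,-0.212,0.15,0],[0.08,0.1355,-0.212,0.15,0]]]' 25
python3 - <<'E'
from h import *
go(.4307,-.0165,.0035)
s=arm.get_state();im=grab_frame("wrist"); cv2.imwrite("pics/w10.png",im)
c=cam("wrist",s);e=s['eef_pos']
cv2.imwrite("pics/w10z.png",cv2.resize(im[130:300,130:390],None,fx=3,fy=3))
f=lambda P:((w2p(P,c)-[130,130])*3+1).round(1).tolist()
x,y=e[:2]
print(f([[x+.027,y,.008],[x-.027,y,.008],[x,y-.027,.008],[x+.0165,y,.008],[x-.0165,y,.008],[x,y-.0165,.008]]))
E
```

```text
t: 11.95
eef_pos: [0.4315, -0.0159, 0.0169]
ee_rot: [3.135, 0.009, -3.138]
force: [0.0, 0.6, -0.3]
width: 0.0796
shift [ 0.0009 -0.0007  0.0134] rot [ 3.1346  0.0094 -3.138 ] pos [ 0.4315 -0.0159  0.0169] t 11.95
[[245.6, 318.0], [520.7, 320.1], [383.7, 188.0], [298.9, 318.5], [467.2, 319.8], [383.4, 240.5]]
```

View pics/w10z.png

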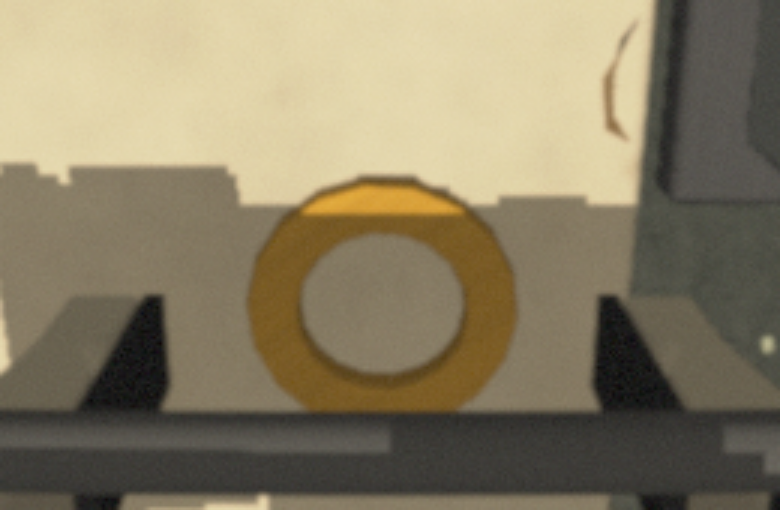

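This is the brass rose, at zoom (383,309), right colour; x is centred, y is about 1.6 mm short. Correct, descend and grip.

```bash
python3 -m handwheel '[[[0.08,0,-0.0016,0.006,0],[0.08,0,-0.0016,0.011,0],[0.08,0,-0.0016,0.0137,0],[0.08,0,-0.0016,0.0137,0],[0.08,0,-0.0016,0.0137,0],[0.045,0,-0.0016,0.0137,0],[0.045,0,-0.0016,0.0137,0],[0.045,0,-0.0016,0.0137,0],[0.045,0,-0.0016,0.0137,0],[0.045,0,-0.0016,0.0137,0],[0.045,0,-0.0016,0.0137,0],[0.045,0,-0.0016,0.0137,0]]]' 25
python3 - <<'E'
from h import *
from h import go
s=arm.get_state();im=grab_frame("wrist"); print(s['width'],s['force'],s['eef_pos'])
c=cam("wrist",s);e=s['eef_pos']
cv2.imwrite("pics/w11z.png",cv2.resize(im[130:300,130:390],None,fx=3,fy=3))
f=lambda P:((w2p(P,c)-[130,130])*3+1).round(1).tolist()
x,y=e[:2]
print(f([[x+.0165,y,.008],[x-.0165,y,.008],[x,y-.0165,.008]]))
go(.6,-.043,.12)
E
```

```text
t: 13.0
eef_pos: [0.4315, -0.0175, 0.0032]
ee_rot: [3.135, 0.009, -3.138]
force: [-1.2, -0.1, 1.5]
width: 0.0532
0.05323327667401893 [-1.23768085 -0.05453171  1.46199717] [ 0.43148994 -0.0174721   0.00317459]
[[292.0, 351.3], [473.0, 352.8], [382.9, 268.3]]
shift [-0.1695 -0.0253 -0.1154] rot [ 3.1346  0.0094 -3.1381] pos [ 0.4315 -0.0175  0.0032] t 13.05
```

View pics/w11z.png

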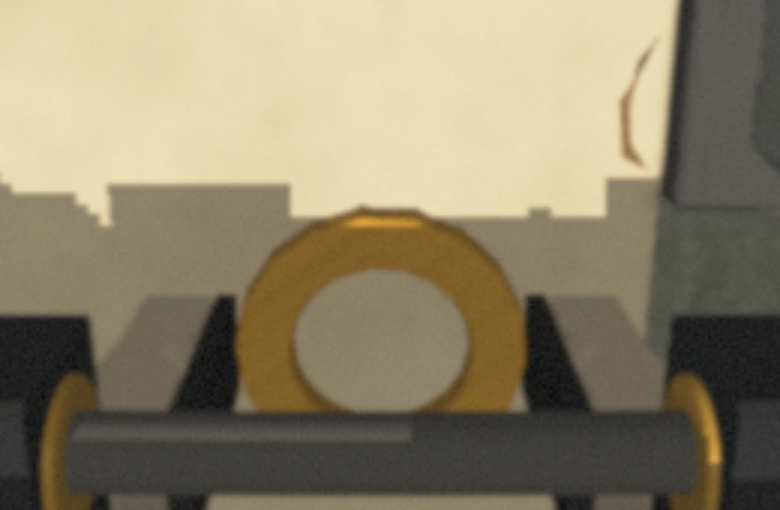

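Rose held, centred. Carry it over the green lock hole, estimated at (0.6025, -0.0433), for a look.

```bash
python3 - <<'E'
from h import *
go(.6025,-.0433,.085)
E
python3 -m handwheel '[[[0.045,0,0,-0.035,0],[0.045,0,0,-0.07,0],[0.045,-0.03,-0.005,-0.09,0],[0.045,-0.06,-0.01,-0.09,0],[0.045,-0.1,-0.0255,-0.09,0],[0.045,-0.135,-0.0255,-0.085,0],[0.045,-0.16,-0.0255,-0.0805,0],[0.045,-0.1719,-0.0255,-0.0805,0],[0.045,-0.1719,-0.0255,-0.0805,0],[0.045,-0.1719,-0.0255,-0.0805,0],[0.045,-0.1719,-0.0255,-0.0805,0],[0.045,-0.1719,-0.0255,-0.0805,0],[0.045,-0.1719,-0.0255,-0.0805,0]]]' 25
python3 - <<'E'
from h import *
s=arm.get_state();im=grab_frame("wrist"); print(s['width'],s['force'],s['eef_pos'])
cv2.imwrite("pics/w12.png",im)
cv2.imwrite("pics/w12z.png",cv2.resize(im[130:290,130:390],None,fx=3,fy=3))
go(.6025,-.0433,.06)
c=cam("wrist",s)
f=lambda P:((w2p(P,c)-[130,130])*3+1).round(1).tolist()
x,y=.6025,-.0433
print(f([[x+.0165,y,.056],[x-.0165,y,.056],[x,y-.0165,.056],[x,y+.0165,.056]]))
x,y=s['eef_pos'][:2]
print(f([[x+.0165,y,.09],[x-.0165,y,.09],[x,y-.0165,.09],[x,y+.0165,.09]]))
E
```

```text
shift [-0.1717 -0.0258 -0.0804] rot [ 3.1346  0.0094 -3.1381] pos [ 0.4315 -0.0175  0.0032] t 13.05
t: 14.13
eef_pos: [0.602, -0.0428, 0.0856]
ee_rot: [3.134, 0.01, -3.138]
force: [-0.0, 0.2, 0.0]
width: 0.0533
0.05326569480372631 [-0.03355896  0.22857631  0.0020238 ] [ 0.60202834 -0.04280833  0.08559616]
shift [-0.     -0.0007  0.0256] rot [ 3.1345  0.01   -3.1378] pos [ 0.6022 -0.0428  0.0856] t 14.1833
[[305.6, 274.6], [457.6, 275.8], [381.9, 203.2], [381.2, 343.7]]
[[292.2, 350.2], [472.8, 351.7], [382.9, 267.4], [382.0, 429.6]]
```

View pics/w12z.png

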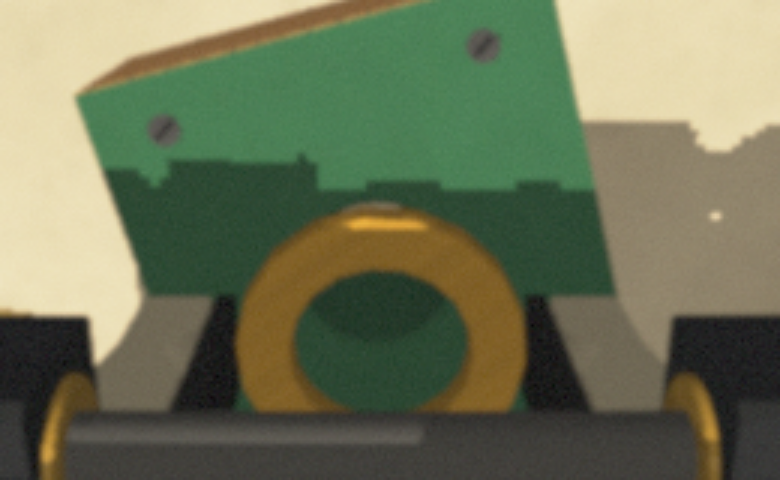

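Hole's lower rim at zoom (378,342), predicted (381,344): the target becomes (0.603, -0.0436). Lower and release.

Run:
```python
from h import *
go(.603,-.0436,.0593)
```

```text
shift [-0.0005 -0.001   0.0263] rot [ 3.1345  0.01   -3.1378] pos [ 0.6022 -0.0428  0.0856] t 14.1833
```

```bash
python3 -m handwheel '[[[0.045,-0.0005,-0.001,0.012,0],[0.045,-0.0005,-0.001,0.02,0],[0.045,-0.0005,-0.001,0.0263,0],[0.045,-0.0005,-0.001,0.0263,0],[0.045,-0.0005,-0.001,0.0263,0],[0.075,-0.0005,-0.001,0.0263,0],[0.075,-0.0005,-0.001,0.0263,0],[0.075,-0.0005,-0.001,0.0263,0],[0.075,-0.0005,-0.001,0.02,0],[0.075,-0.0005,-0.001,-0.01,0],[0.075,-0.0005,-0.001,-0.05,0],[0.075,-0.0005,-0.001,-0.07,0],[0.075,-0.0005,-0.001,-0.07,0],[0.075,-0.0005,-0.001,-0.07,0],[0.075,-0.0005,-0.001,-0.07,0]]]' 25
python3 - <<'E'
from h import *
s=arm.get_state();im=grab_frame("wrist"); print(s['width'],s['force'],s['eef_pos'])
np.save("pics/w13.npy",np.r_[s['eef_pos'],s['ee_rot']])
cv2.imwrite("pics/w13.png",im)
cv2.imwrite("pics/w13z.png",cv2.resize(im[130:250,150:350],None,fx=4,fy=4,interpolation=cv2.INTER_CUBIC))
go(.4425,.2705,.13)
c=cam("wrist",s)
f=lambda P:((w2p(P,c)-[150,130])*4+1.5).round(1).tolist()
x,y=.603,-.0436
print(f([[x+.0165,y,.064],[x-.0165,y,.064],[x,y-.0165,.064],[x,y+.0165,.064]]))
E
```

```text
t: 15.43
eef_pos: [0.6016, -0.0442, 0.1556]
ee_rot: [3.134, 0.01, -3.138]
force: [0.9, -0.0, -0.3]
width: 0.0747
0.07472233665048793 [ 0.94872483 -0.03334066 -0.32901335] [ 0.6015791  -0.04424275  0.15563198]
shift [0.1579 0.3152 0.0259] rot [ 3.1344  0.0087 -3.1379] pos [ 0.6013 -0.0443  0.155 ] t 15.4833
[[348.7, 255.4], [505.5, 256.5], [427.4, 180.0], [426.8, 329.1]]
```

View pics/w13z.png

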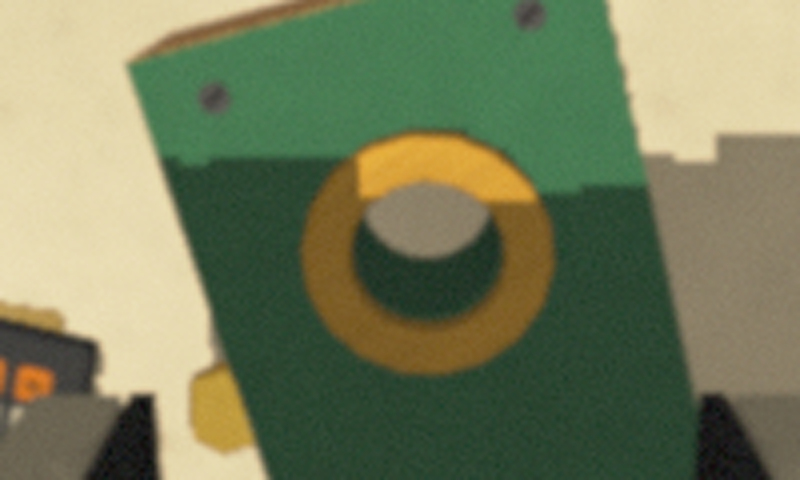

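View pics/w13.png

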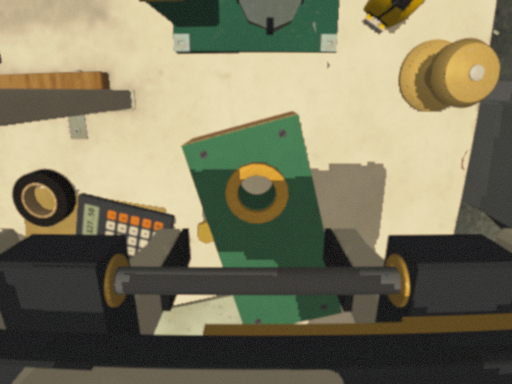

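The brass rose is concentric with the lock hole: inner circle at zoom 353–505 and top 180, as predicted. Now the brass cylinder.

Run:
```python
from h import *
go(.4433,.2709,.07)
```

```text
shift [0.1576 0.3152 0.0859] rot [ 3.1344  0.0087 -3.1379] pos [ 0.6013 -0.0443  0.155 ] t 15.4833
```

```bash
python3 -m handwheel '[[[0.065,0.02,0.03,0,0],[0.065,0.1576,0.3152,0,0],[0.065,0.1576,0.3152,0,0],[0.065,0.1576,0.3152,0,0],[0.065,0.1576,0.3152,0,0],[0.065,0.1576,0.3152,0,0],[0.065,0.1576,0.3152,0,0],[0.065,0.1576,0.3152,0.0,0],[0.065,0.1576,0.3152,0.02,0],[0.065,0.1576,0.3152,0.05,0],[0.065,0.1576,0.3152,0.075,0],[0.065,0.1576,0.3152,0.0859,0],[0.065,0.1576,0.3152,0.0859,0],[0.065,0.1576,0.3152,0.0859,0],[0.065,0.1576,0.3152,0.0859,0],[0.065,0.1576,0.3152,0.0859,0]]]' 40
python3 - <<'E'
from h import *
s=arm.get_state();print(s['eef_pos'],s['width'],s['ee_rot'])
im=grab_frame("wrist")
cv2.imwrite("pics/w14z.png",cv2.resize(im[150:300,130:380],None,fx=3.2,fy=3.2))
c=cam("wrist",s);e=s['eef_pos']
print(((w2p([[e[0],e[1]-.02,.058],[e[0]-.02,e[1],.058],[e[0]+.02,e[1],.058]],c)-[130,150])*3.2).round(1).tolist())
go(e[0],e[1],.0541)
E
```

```text
t: 16.82
eef_pos: [0.4438, 0.2713, 0.0709]
ee_rot: [3.133, 0.01, -3.138]
force: [-0.1, -0.7, 0.1]
width: 0.0649
[0.44383581 0.27126632 0.07086354] 0.06494327080895013 [ 3.13335362  0.00967475 -3.13811992]
[[408.1, 165.5], [514.2, 266.8], [301.1, 265.1]]
shift [ 0.0002 -0.0002  0.0169] rot [ 3.133   0.0098 -3.1382] pos [0.4438 0.2713 0.071 ] t 16.8667
```

View pics/w14z.png

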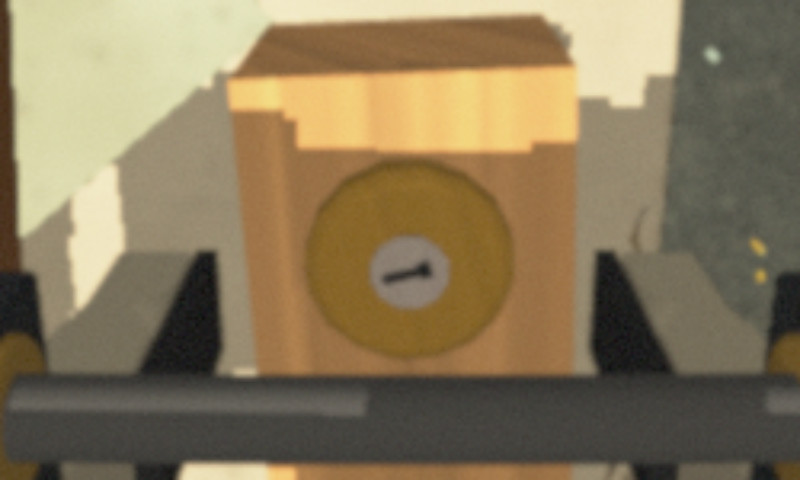

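Brass head at zoom (410,257): x is right, y is 1.4 mm too far. Correct, descend, grip.

```bash
python3 -m handwheel '[[[0.065,0.0004,-0.0015,0.01,0],[0.065,0.0004,-0.0015,0.0168,0],[0.065,0.0004,-0.0015,0.0168,0],[0.065,0.0004,-0.0015,0.0168,0],[0.065,0.0004,-0.0015,0.0168,0],[0.032,0.0004,-0.0015,0.0168,0],[0.032,0.0004,-0.0015,0.0168,0],[0.032,0.0004,-0.0015,0.0168,0],[0.032,0.0004,-0.0015,0.0168,0],[0.032,0.0004,-0.0015,0.0168,0],[0.032,0.0004,-0.0015,0.0168,0]]]' 40
python3 - <<'E'
from h import *
s=arm.get_state();print(s['eef_pos'],s['width'],s['ee_rot'],s['force'])
im=grab_frame("wrist")
cv2.imwrite("pics/w15z.png",cv2.resize(im[150:300,130:380],None,fx=3.2,fy=3.2))
c=cam("wrist",s);e=s['eef_pos']
print(((w2p([[e[0],e[1]-.02,.058],[e[0]-.02,e[1],.058],[e[0]+.02,e[1],.058]],c)-[130,150])*3.2).round(1).tolist())
go(.603,-.0436,.14)
E
```

```text
t: 17.78
eef_pos: [0.4436, 0.27, 0.0543]
ee_rot: [3.133, 0.01, -3.138]
force: [-1.2, -0.2, 1.4]
width: 0.0371
[0.44361634 0.27000502 0.05425809] 0.0371416949041288 [ 3.13286076  0.00991908 -3.13822037] [-1.21115002 -0.16451293  1.39155725]
[[407.4, 199.1], [523.3, 308.4], [290.7, 306.5]]
shift [-0.1592 -0.3134 -0.0869] rot [ 3.1329  0.0099 -3.1382] pos [0.4436 0.27   0.0543] t 17.8333
```

View pics/w15z.png

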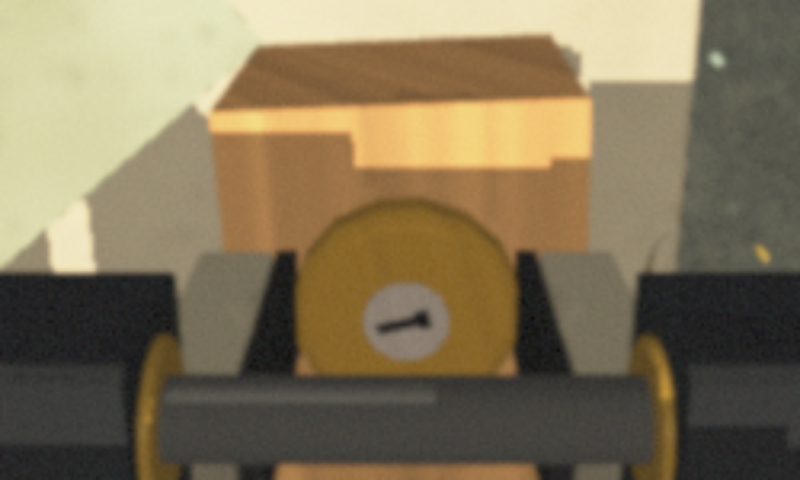

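```bash
python3 -m handwheel '[[[0.032,0,0,-0.02,0],[0.032,0,0,-0.05,0],[0.032,0,0,-0.08,0],[0.032,-0.0,-0.01,-0.087,0],[0.032,-0.159,-0.313,-0.087,0],[0.032,-0.159,-0.313,-0.087,0],[0.032,-0.159,-0.313,-0.087,0],[0.032,-0.159,-0.313,-0.087,0],[0.032,-0.159,-0.313,-0.087,0],[0.032,-0.159,-0.313,-0.087,0],[0.032,-0.159,-0.313,-0.087,0],[0.032,-0.159,-0.3134,-0.087,0],[0.032,-0.159,-0.3134,-0.087,0],[0.032,-0.159,-0.3134,-0.087,0],[0.032,-0.159,-0.3134,-0.087,0],[0.032,-0.159,-0.3134,-0.087,0]]]' 40
python3 - <<'E'
from h import *
s=arm.get_state();c=cam("wrist",s);e=s['eef_pos'];print(e,s['ee_rot'],s['width'])
im=grab_frame("wrist")
cv2.imwrite("pics/w16.png",im)
cv2.imwrite("pics/w16z.png",cv2.resize(im[155:255,200:320],None,fx=6,fy=6,interpolation=cv2.INTER_CUBIC))
f=lambda P:((w2p(P,c)-[200,155])*6+2.5).round(1).tolist()
x,y=.603,-.0436
print("rose outer L,R; inner L,R,top", f([[x+.027,y,.064],[x-.027,y,.064],[x+.0165,y,.064],[x-.0165,y,.064],[x,y-.0165,.064]]))
g=e[2]-.0023
print("head",f([[e[0]+.02,e[1],g+.006],[e[0]-.02,e[1],g+.006],[e[0],e[1]-.02,g+.006]]))
go(.603,-.0436,.0915); go(.603,-.0436,.0665)
E
```

```text
t: 19.17
eef_pos: [0.6022, -0.0434, 0.1396]
ee_rot: [3.133, 0.009, -3.138]
force: [-0.2, 0.2, -0.8]
width: 0.0374
[ 0.60217683 -0.04337249  0.13964678] [ 3.13283397  0.00900442 -3.1384017 ] 0.03739842071797484
rose outer L,R; inner L,R,top [[139.4, 263.4], [548.2, 266.0], [218.7, 263.9], [468.7, 265.5], [344.1, 144.0]]
head [[127.6, 547.1], [563.7, 550.4], [346.4, 345.6]]
shift [-0.0003 -0.0011  0.0484] rot [ 3.1328  0.0095 -3.1375] pos [ 0.6023 -0.0429  0.1399] t 19.2167
shift [-0.     -0.0013  0.0734] rot [ 3.1328  0.0095 -3.1375] pos [ 0.6023 -0.0429  0.1399] t 19.2167
```

View pics/w16z.png

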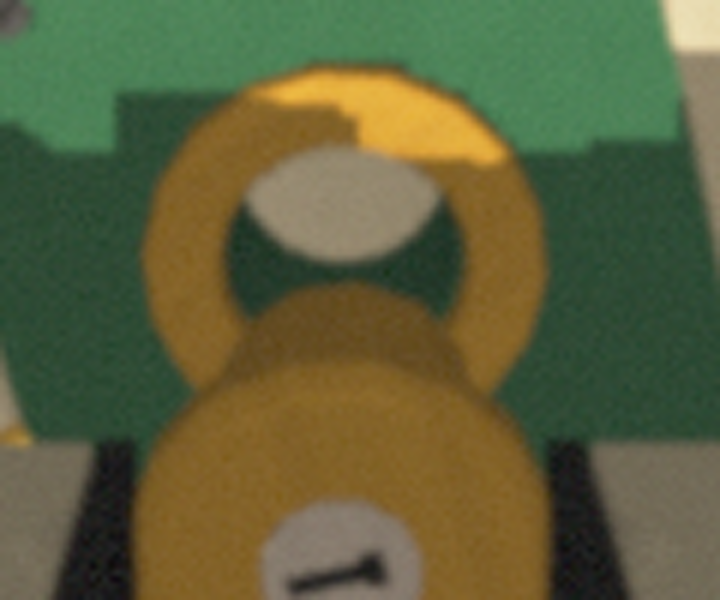

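Rose where expected (zoom centre 345, predicted 344). Lower the barrel in.

```bash
python3 -m handwheel '[[[0.032,0,-0.0012,0.01,0],[0.032,0,-0.0012,0.02,0],[0.032,0,-0.0012,0.028,0],[0.032,0,-0.0012,0.034,0],[0.032,0,-0.0012,0.038,0],[0.032,0,-0.0012,0.042,0],[0.032,0,-0.0012,0.046,0],[0.032,0,-0.0012,0.0484,0],[0.032,0,-0.0012,0.0484,0],[0.032,0,-0.0012,0.0484,0]]]' 40
python3 - <<'E'
from h import *
s=arm.get_state();print(s['force'],s['moment'],s['eef_pos'],s['width'])
go(.603,-.0436,.0664)
E
```

```text
t: 20.05
eef_pos: [0.6028, -0.0438, 0.0915]
ee_rot: [3.133, 0.01, -3.137]
force: [-0.0, 0.2, -1.0]
width: 0.0371
[-0.01255981  0.24081841 -0.97229302] [ 0.02340007 -0.03734616  0.00329542] [ 0.60281774 -0.0437799   0.09154725] 0.037102201398515444
shift [ 0.0001 -0.      0.0251] rot [ 3.1329  0.0095 -3.1375] pos [ 0.6028 -0.0438  0.0915] t 20.05
```

```bash
python3 -m handwheel '[[[0.032,0,0,0.008,0],[0.032,0,0,0.016,0],[0.032,0,0,0.022,0],[0.032,0,0,0.025,0],[0.032,0,0,0.025,0],[0.032,0,0,0.025,0],[0.032,0,0,0.025,0],[0.065,0,0,0.025,0],[0.065,0,0,0.025,0],[0.065,0,0,0.025,0],[0.065,0,0,0.025,0],[0.065,0,0,0.015,0],[0.065,0,0,-0.02,0],[0.065,0,0,-0.06,0],[0.075,0,0,-0.08,0],[0.075,0,0,-0.08,0],[0.075,0,0,-0.08,0],[0.075,0,0,-0.08,0]]]' 40
python3 - <<'E'
from h import *
s=arm.get_state();print(s['eef_pos'],s['ee_rot'],s['force'])
im=grab_frame("wrist");cv2.imwrite("pics/w17.png",im)
go(.4345,-.1425,.12)
E
```

```text
t: 21.55
eef_pos: [0.6017, -0.0444, 0.1717]
ee_rot: [3.132, 0.01, -3.138]
force: [-0.5, 0.8, 0.0]
width: 0.0747
[ 0.60167262 -0.04442787  0.17166557] [ 3.13248851  0.00952543 -3.1377537 ] [-0.46171599  0.78078424  0.04665932]
shift [ 0.1677 -0.0978  0.0487] rot [ 3.1328  0.0083 -3.1378] pos [ 0.6014 -0.0445  0.1709] t 21.6
```

View pics/w17.png

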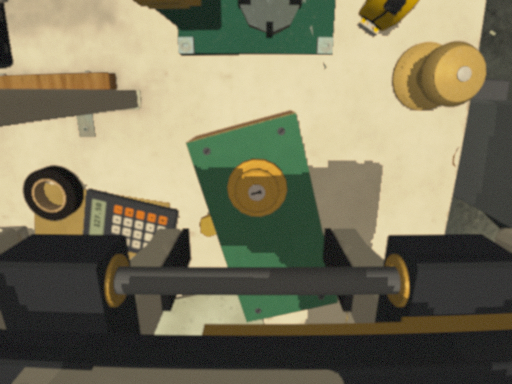

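Brass cylinder is seated concentric at (257,189). Now the knob, at top (465,73) in this view.

```bash
python3 - <<'E'
from h import *
go(.4343,-.142,.095)
E
python3 -m handwheel '[[[0.086,0.02,-0.01,0.0,0],[0.086,0.05,-0.03,0.0,0],[0.086,0.09,-0.05,0.0,0],[0.086,0.12,-0.07,0.02,0],[0.086,0.15,-0.09,0.04,0],[0.086,0.1675,-0.0973,0.06,0],[0.086,0.1678,-0.0973,0.0735,0],[0.086,0.1678,-0.0973,0.0735,0],[0.086,0.1678,-0.0973,0.0735,0],[0.086,0.1678,-0.0973,0.0735,0],[0.086,0.1678,-0.0973,0.0735,0]]]' 40
python3 - <<'E'
from h import *
s=arm.get_state();c=cam("wrist",s);e=s['eef_pos'];print(e,s['ee_rot'],s['width'])
im=grab_frame("wrist");cv2.imwrite("pics/w18.png",im)
cv2.imwrite("pics/w18z.png",cv2.resize(im[100:280,130:390],None,fx=3,fy=3))
f=lambda P:((w2p(P,c)-[130,100])*3+1).round(1).tolist()
x,y=e[:2]
print("foot L R top; ball L,R; top ctr",f([[x+.033,y,.016],[x-.033,y,.016],[x,y-.033,.016],[x+.027,y,.045],[x-.027,y,.045],[x,y,.067]]))
go(x,y,.026)
E
```

```text
shift [ 0.1681 -0.0975  0.0737] rot [ 3.1328  0.0083 -3.1378] pos [ 0.6014 -0.0445  0.1709] t 21.6
t: 22.52
eef_pos: [0.4359, -0.1415, 0.0959]
ee_rot: [3.133, 0.009, -3.137]
force: [-0.2, -1.1, 0.4]
width: 0.0858
[ 0.43589522 -0.14148091  0.09588513] [ 3.13292749  0.00939576 -3.13694378] 0.08583192156233183
foot L R top; ball L,R; top ctr [[262.2, 291.8], [507.8, 293.8], [385.7, 171.6], [271.4, 330.8], [497.3, 332.7], [383.6, 368.5]]
shift [ 0.0005 -0.0006  0.0698] rot [ 3.1329  0.0094 -3.137 ] pos [ 0.4357 -0.1415  0.0959] t 22.5667
```

View pics/w18z.png

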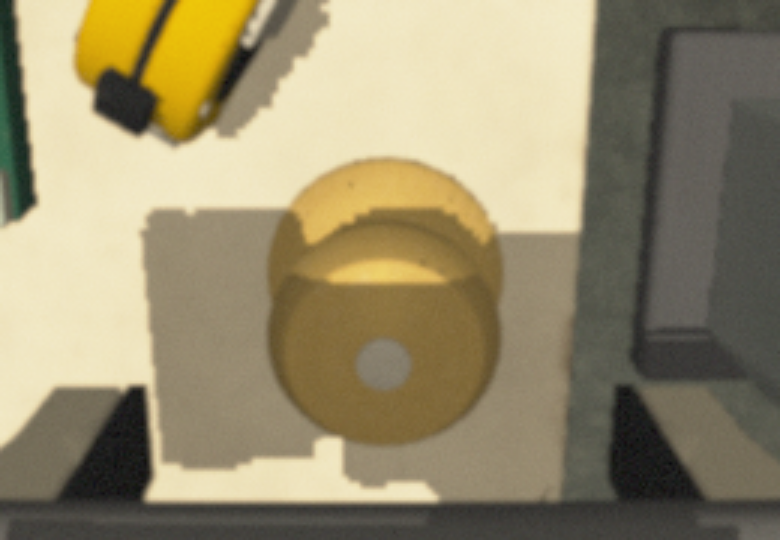

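The knob is centred between the fingers at zoom (384,364), and the tape is clear of the left finger. Descend and grip the ball.

```bash
python3 -m handwheel '[[[0.086,0.0003,-0.0014,0.02,0],[0.086,0.0003,-0.0014,0.04,0],[0.086,0.0003,-0.0014,0.055,0],[0.086,0.0003,-0.0014,0.065,0],[0.086,0.0003,-0.0014,0.0698,0],[0.086,0.0003,-0.0014,0.0698,0],[0.086,0.0003,-0.0014,0.0698,0],[0.045,0.0003,-0.0014,0.0698,0],[0.045,0.0003,-0.0014,0.0698,0],[0.045,0.0003,-0.0014,0.0698,0],[0.045,0.0003,-0.0014,0.0698,0],[0.045,0.0003,-0.0014,0.0698,0],[0.045,0.0003,-0.0014,0.0698,0],[0.045,0.0003,-0.0014,0.0698,0]]]' 30
python3 - <<'E'
from h import *
s=arm.get_state();print(s['eef_pos'],s['width'],s['force'])
im=grab_frame("wrist");cv2.imwrite("pics/w19.png",im)
go(.578,.0482,.15)
E
```

```text
t: 23.73
eef_pos: [0.4362, -0.1423, 0.0262]
ee_rot: [3.133, 0.01, -3.137]
force: [-1.2, 0.1, 3.4]
width: 0.0486
[ 0.43618502 -0.14231294  0.02623866] 0.04858676684347293 [-1.22732991  0.0977849   3.37432371]
shift [-0.1439  0.1909 -0.1207] rot [ 3.1329  0.0096 -3.137 ] pos [ 0.4362 -0.1423  0.0262] t 23.7833
```

View pics/w19.png

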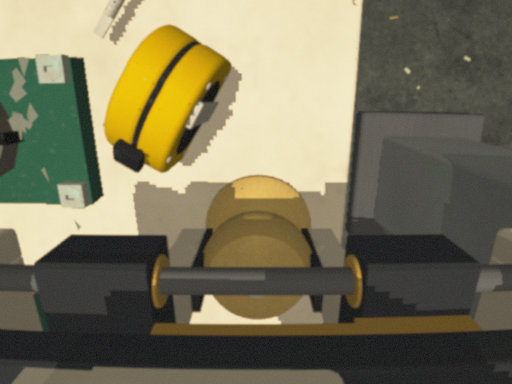

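Held at 48.6 mm. Lift a little and check that it doesn't slip.

```bash
python3 -m handwheel '[[[0.045,0,0,-0.01,0],[0.045,0,0,-0.025,0],[0.045,0,0,-0.04,0],[0.045,0,0,-0.05,0],[0.045,0,0,-0.05,0],[0.045,0,0,-0.05,0]]]' 40
python3 - <<'E'
from h import *
s=arm.get_state();print(s['eef_pos'],s['width'],s['force'])
cv2.imwrite("pics/w20.png",grab_frame("wrist"))
im=grab_frame("scene");cv2.imwrite("pics/s20.png",cv2.resize(im[180:300,220:420],None,fx=4,fy=4))
go(.5785,.048,.15)
E
```

```text
t: 24.28
eef_pos: [0.4356, -0.1427, 0.0762]
ee_rot: [3.133, 0.01, -3.137]
force: [-1.4, -0.5, -2.4]
width: 0.0482
[ 0.435645   -0.14265396  0.07616326] 0.04822656249898563 [-1.41984039 -0.5489272  -2.41305633]
shift [-0.145   0.1908 -0.0717] rot [ 3.1327  0.0083 -3.1374] pos [ 0.435  -0.1427  0.0754] t 24.3833
```

View pics/w20.png

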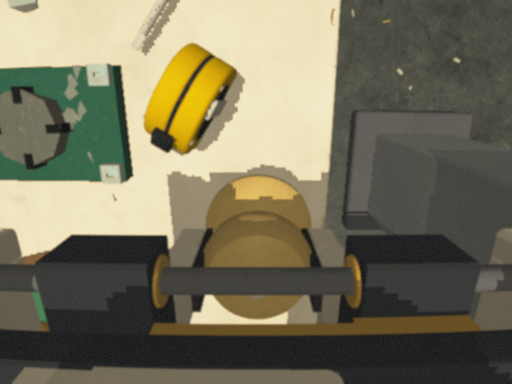

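View pics/s20.png

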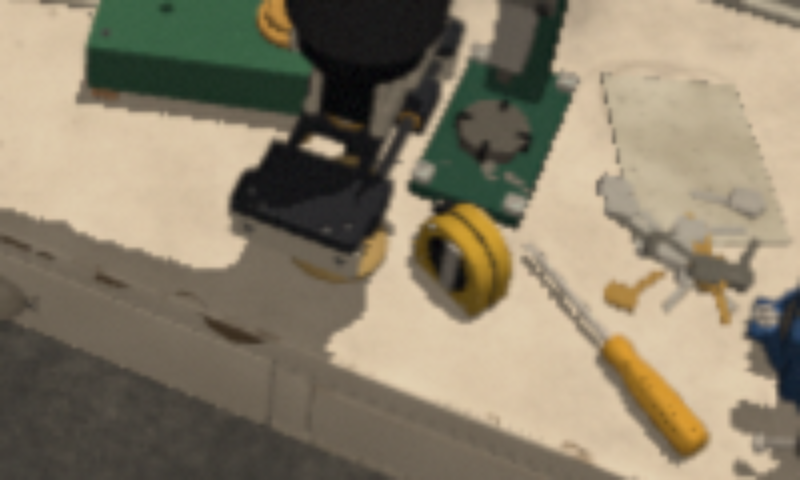

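Held without slip (same view, about 2.4 N load). Carry it over the bolt hole.

```bash
python3 -m handwheel '[[[0.045,0,0,-0.02,0],[0.045,-0.01,0.01,-0.05,0],[0.045,-0.02,0.03,-0.0717,0],[0.045,-0.04,0.06,-0.0717,0],[0.045,-0.06,0.09,-0.0717,0],[0.045,-0.085,0.12,-0.0717,0],[0.045,-0.11,0.15,-0.0717,0],[0.045,-0.13,0.175,-0.0717,0],[0.045,-0.145,0.1908,-0.06,0],[0.045,-0.145,0.1908,-0.045,0],[0.045,-0.145,0.1908,-0.03,0],[0.045,-0.145,0.1908,-0.02,0],[0.045,-0.145,0.1908,-0.02,0],[0.045,-0.145,0.1908,-0.02,0],[0.045,-0.145,0.1908,-0.02,0]]]' 40
python3 - <<'E'
from h import *
s=arm.get_state();print(s['eef_pos'],s['width'],s['force'])
im=grab_frame("wrist");cv2.imwrite("pics/w21.png",im)
go(.5785,.048,.0828)
c=cam("wrist",s);print(w2p([[.603,-.0437,.072],[.5785,.048,.056]],c))
E
```

```text
t: 25.63
eef_pos: [0.5792, 0.0483, 0.0987]
ee_rot: [3.133, 0.009, -3.137]
force: [0.2, -0.6, -1.9]
width: 0.0488
[0.57924913 0.04829723 0.09871638] 0.04880249782927975 [ 0.1512246  -0.55418366 -1.87203431]
shift [ 0.0011 -0.0006  0.0163] rot [ 3.1325  0.0095 -3.1375] pos [0.5795 0.0484 0.0991] t 25.6833
[[215.90316835  71.5333452 ]
 [258.72108912 214.14022651]]
```

View pics/w21.png

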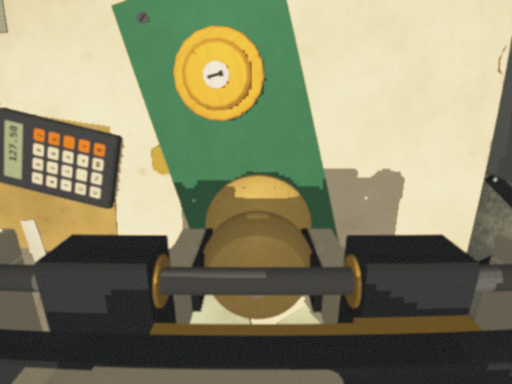

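Cylinder seen at (216,74), predicted (216,72), so the frame holds. Lower the knob.

```bash
python3 -m handwheel '[[[0.045,0.001,-0.0006,0.006,0],[0.045,0.001,-0.0006,0.012,0],[0.045,0.001,-0.0006,0.015,0],[0.045,0.001,-0.0006,0.0165,0],[0.045,0.001,-0.0006,0.0165,0],[0.045,0.001,-0.0006,0.0165,0],[0.045,0.001,-0.0006,0.0165,0]]]' 40
python3 - <<'E'
from h import *
s=arm.get_state();print(s['eef_pos'],s['width'],s['force'],s['ee_rot'])
E
```

```text
t: 26.27
eef_pos: [0.5787, 0.048, 0.0826]
ee_rot: [3.132, 0.01, -3.138]
force: [0.8, 0.3, -2.9]
width: 0.0487
[0.57872349 0.04802881 0.08259143] 0.04865173106750886 [ 0.75524844  0.30241039 -2.92843659] [ 3.13235377  0.00971332 -3.13751954]
```

Still hanging just above the board; down 0.7 mm more, then release and rise.

```bash
python3 -m handwheel '[[[0.045,0,0,0.0007,0],[0.045,0,0,0.0007,0],[0.045,0,0,0.0007,0],[0.086,0,0,0.0007,0],[0.086,0,0,0.0007,0],[0.086,0,0,0.0007,0],[0.086,0,0,0.0007,0],[0.086,0,0,0.0007,0],[0.086,0,0,-0.01,0],[0.086,0,0,-0.04,0],[0.086,0,0,-0.08,0],[0.086,0,0,-0.1,0],[0.086,0,0,-0.1,0],[0.086,0,0,-0.1,0],[0.086,0,0,-0.1,0]]]' 40
python3 - <<'E'
from h import *
s=arm.get_state();c=cam("wrist",s);print(s['eef_pos'],s['width'],s['force'])
im=grab_frame("wrist");cv2.imwrite("pics/w22.png",im)
print(w2p([[.603,-.0437,.072],[.5785,.048,.123],[.5785,.048,.072]],c))
E
```

```text
t: 27.52
eef_pos: [0.5774, 0.0471, 0.1827]
ee_rot: [3.132, 0.01, -3.138]
force: [0.1, -0.1, -0.5]
width: 0.0862
[0.57735683 0.0470698  0.18269613] 0.08615503532732725 [ 0.09676068 -0.11205482 -0.54367922]
[[227.48062614  79.77436157]
 [256.29126377 207.08382913]
 [256.89004902 187.14188414]]
```

View pics/w22.png

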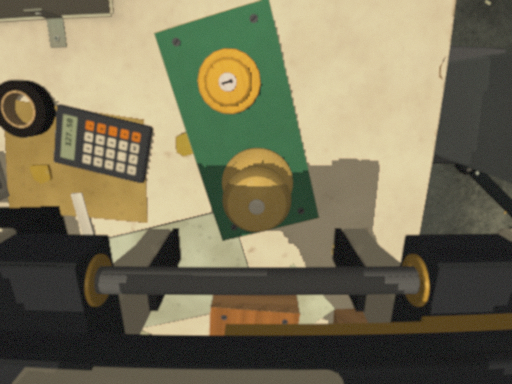

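The knob stands over the bolt hole: top at (257,206), predicted (256,207). I'll move the arm aside and check everything with the top and scene cameras.

```bash
python3 -m handwheel '[[[0.086,0,0.02,-0.03,0],[0.086,0.05,0.08,-0.06,0],[0.086,0.177,0.393,-0.06,0],[0.086,0.177,0.393,-0.06,0],[0.086,0.177,0.393,-0.06,0],[0.086,0.177,0.393,-0.06,0],[0.086,0.177,0.393,-0.06,0],[0.086,0.177,0.393,-0.06,0],[0.086,0.177,0.393,-0.06,0],[0.086,0.177,0.393,-0.06,0],[0.086,0.177,0.393,-0.06,0],[0.086,0.177,0.393,-0.06,0],[0.086,0.177,0.393,-0.06,0],[0.086,0.177,0.393,-0.06,0],[0.086,0.177,0.393,-0.06,0]]]' 40
python3 - <<'E'
from h import *
print(arm.get_state()['eef_pos'])
t=grab_frame("top");s=grab_frame("scene");c=cam("top")
cv2.imwrite("pics/tF.png",cv2.resize(t[130:250,140:340],None,fx=4,fy=4,interpolation=cv2.INTER_CUBIC))
cv2.imwrite("pics/sF.png",cv2.resize(s[135:265,170:340],None,fx=4.5,fy=4.5,interpolation=cv2.INTER_CUBIC))
d=cv2.absdiff(t,cv2.imread("pics/top0.png"))[180:260,338:440];print("tape/driver diff",d.max(),d.mean())
cv2.imwrite("pics/tF_full.png",t)
b=np.array([.0027,.0015,0])
for n,X in dict(brown=(.5842,.2558,.072),lock=(.603,-.0437,.072),knob=(.5785,.048,.123)).items():
    print(n,((w2p(np.array(X)-b,c)-[140,130])*4+1.5).round(1))
E
```

```text
t: 28.82
eef_pos: [0.3982, 0.4377, 0.2433]
ee_rot: [3.134, 0.008, -3.138]
force: [0.2, -0.5, -0.5]
width: 0.0861
[0.39819118 0.43769895 0.24331218]
tape/driver diff 17 1.8927287581699346
brown [[130.9 161.8]]
lock [[597.8 145. ]]
knob [[453.4 163.1]]
```

View pics/tF.png

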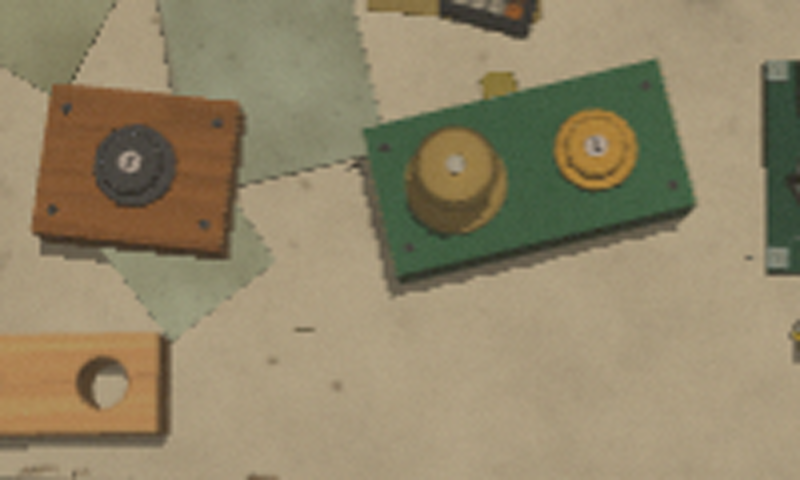

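View pics/sF.png

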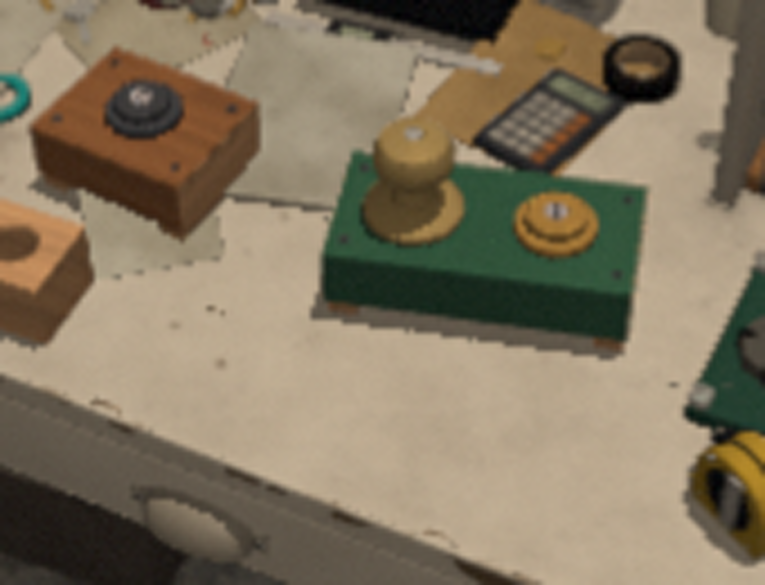

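The top view shows the steel cylinder at (131,161), brass at (597,146) and knob top at (455,164), all within 2 zoomed pixels of prediction. The heads sit flat on the roses, and the tape measure and screwdriver are unchanged. Hand in.

```bash
python3 -c "
from station import arm
print(arm.job_done())"
```

```text
the job is handed in; nothing more can be done
None
```

Both door samples are made up and the job is handed in, at about 29 s of the 104 s allowed. `job_done` gives no verdict, so the result rests on my own checks. The green board has the brass rose and brass cylinder over its lock hole and the knob over its bolt hole. The brown board has the steel rose and steel cylinder.

- **Position:** in the last top view, both cylinders and the knob were within about 2 enlarged pixels (roughly 1 mm) of where they should be. That estimate includes a 2–3 mm correction for the top camera, which I learned from the grasps.
- **Fit:** the heads look flat and concentric on the roses, and the knob stands upright. The insertions met no resistance, with about 1–2 N on the wrist.
- **Left alone:** comparing top views from start and end showed no change at the tape measure or screwdriver beyond image noise.
- **Disagreements:** the knob closed at 48.6 mm instead of the 54 mm ball diameter, and the cylinder heads at about 37 mm instead of 40 mm. Both held without visible slip. The tool also picked up a tilt of about 0.01 rad over the run.

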